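# Refit the dry-air filter insert and reset the purge valve

### The job

On the print-room air manifold, put the keyed filter insert (the ribbed block with a tongue on one side) flat and square into its pocket, fully home, and let go of it. Then take the valve handwheel by its upright handle, turn it clockwise until it is fully closed against its stop, and open it again by exactly two full turns. The wheel creeps back if it is let go there, so finish while still gripping the handle and holding the wheel still; do not shove the blanking block, gear or bracket about.

Things in the scene. Friction and masses are not known exactly. Their poses are not given: they have to be found in the camera images.
- insert: In mm. White plastic filter insert loose on the bench, left or right of the manifold: block 44 (x) x 56 (y) x 24 high; a tongue 14 wide (y), 24 high, sticks out of the middle of its +x side to x = +33. On top, centred, a grip rib 16 (x) x 42 (y) up to 51 above the underside: pinch it across x. Origin: centre of the block's underside, z up. 80 to 170 g. Its yaw is within 75 degrees of the pocket's.
- pocket (a point): In mm. Centre of the pocket floor, 12 above the bench, in the fixed manifold (slab 125 x 360 x 12). Grey walls 18 high, 12 thick; opening 48 (x) x 60 (y), plus an 18 wide slot to x = +36 in the middle of the +x side for the tongue: 2 play all round. Seated, the insert's origin and axes match these. z up, -x faces the robot at zero yaw; the valve lies 220 away along -y.
- valve (a joint): Valve opening, rad: 0 = closed on the rigid stop, grows anticlockwise seen from above, 6.283 a turn, up to 25; starts at 2.3 to 5.8. Fixed vertical axis, the wheel does not rise. Friction 0.07 N m plus a closing spring of 0.008 N m per rad: below 8 rad it stays where left, at two turns it creeps back if let go.
- wheel_centre (a point): In mm. Centre of the steel valve wheel, on its vertical axis, 74 above the bench. Rim 104 across its centre line, 12 thick, three spokes, hub top 84 above the bench. Brass valve body below; a pipe 26 above the bench runs to the pocket.
- handle: In mm. The wheel's upright handle: black cylinder, 18 diameter, 42 tall, on the rim, 47 from the wheel's axis. It spins freely on its own pin, so a gripper can keep its yaw while carrying it round. Origin: centre of its lower end, 82 above the bench (top at 124); z up, its yaw means nothing. It circles the axis by the valve angle; at valve 0 it is on the wheel's -x side (pocket's x).
- blank: Bystander: white blanking block like the insert (44 x 56 x 24 mm, same rib, 51 mm tall) but without a tongue. Leave alone. Origin under its centre.
- gear: Bystander: white printed gear, 62 mm across, 26 mm high, lying flat. Origin under its centre.
- bracket: Bystander: grey printed L bracket, 50 x 40 x 46 mm. Origin under the centre of its foot.
There are look-alikes about, which are no part of the job. What is shaped like the insert but red is not meant.

How it is judged:
On the way, in this order (a step that is already met when the one before it is completed fails the run):
1. the insert lies flat, square and fully home in its pocket, let go (z of insert in the frame of pocket between -0.003 and 0.003 m and horizontal distance between insert and pocket below 0.005 m and angle between the x axis of insert and the x axis of pocket, either way round below 0.12 rad and angle between insert's own z axis and vertical below 0.05 rad and contact force between the fingers and insert below 0.2 N), for 0.2 s.
2. the valve is fully closed against its stop (value of joint valve below 0.08 rad), for 0.1 s.
At the end, for the whole second after the job is handed in: Valve 12.566 rad (two turns) open within 0.26 rad and still (under 0.1 rad/s), the fingers gripping its handle with over 2 N; insert home in the pocket: within 3 mm in height, 5 mm sideways, square within 0.12 rad, tilt under 0.05 rad (value of joint valve between 12.306 and 12.826 rad and velocity of joint valve between -0.1 and 0.1 rad/s and contact force between the fingers and handle above 2 N and z of insert in the frame of pocket between -0.003 and 0.003 m and horizontal distance between insert and pocket below 0.005 m and angle between the x axis of insert and the x axis of pocket, either way round below 0.12 rad and angle between insert's own z axis and vertical below 0.05 rad); the arm keeps its last pose, push and grip.
It fails at once if a bystander is shoved more than 30 mm (distance of any of blank, gear, bracket from where it was at the start of the episode above 0.03 m).
It also fails if it takes over 72 s, if anything falls off the work surface, if the arm or the gripper's body presses on something with over 40 N, if the wrist force passes 120 N, or if a joint passes its speed limit or range.

### The arm

A 6-joint arm with a two-finger parallel gripper is mounted at the origin on the work surface. World frame = base frame: x ahead of the robot, y to its left, z up, the work surface at z = 0. Lengths are in m, angles in rad, forces in N, time in s.
With the tool pointing down it reaches from about 0.35 to 0.875 m from the base axis. Payload 4.2 kg.
Tool frame: the origin (TCP) lies midway between the tips of the shut fingers; the grasp point (between the pads) lies 19 mm behind it; z points along the fingers, y is the direction in which the jaws open and shut (so a half turn about z gives the same grasp; the last joint's range is limited). The gripper opens to 85 mm and grips with 20 to 120 N. Pads are 22 mm wide; open, the fingers measure 114 mm over their backs; the gripper's body (76 mm by 85 mm) begins 54 mm behind the grasp point. The pads swing forward as they close: fully open they stand 13 mm farther back than shut.
Start: joints at [1.565, 0.385, 0.008, 0, -1.194, -0.259], TCP at [0.164, 0.603, 0.2] pointing down, gripper open.
Joint ranges: [-3.14, 3.14], [-1.21, 2.06], [-1.07, 1.41], [-3.16, 2.05], [-2.99, -0.16], [-3.1, 3.1]. Speed limits (rad/s): [2.79, 2.79, 3.14, 3.14, 3.14, 3.14].

### API

Orientations are given as a unit quaternion [w, x, y, z].
In Python, from rig import arm, vision gives the robot as it stands. The module is installed in compiled form; this text tells all that it offers.
- The arm moves only by the tool move_arm, never from a script. Its argument "moves" is a list of rows, each a list of 2 entries, a list of its own where there are three numbers: the shift along the tool's x, y, z in cm, then the turn, a rotation vector about the tool's x, y, z in degrees. In form: [[[dx, dy, dz], [wx, wy, wz]], ...]. A call has 1 to 10 rows; each row shifts and turns the pose as measured when the row begins, along the tool's axes as they then stand; what a row does not reach is not made up. A row lasts 1/10 s, in which the tool goes at most 50 mm and 8.59 degrees, less where a joint would pass 70% of its speed; a pose out of reach is approached as far as the arm can. A call is refused whole if a number of a shift passes 5 or a number of a turn 8.59, either way. A call with a gripper value outside its range is refused whole. "jaw" is the closure, from -1 (fully open) to 1 (shut), so that 0 is half open, set as the call begins (left out, the last holds). The fingers move at their own pace and stop on an object; "squeeze" is the grip in N (left out, the last holds). Time passes only in rows, so rows that do not move let the fingers close. It gives the time, the measured TCP pose, the force and the opening at its end, in the units of the state.
- arm.read_state(): the state, without advancing time (a new reading comes with each control period).
- vision.snapshot(name): name is "scene" or "side" or "wrist"; returns the picture (400x640x3 uint8, red, green, blue); there is no depth.
- vision.camera_params(name): a dict with "vertical_fov" (degrees; the focal length in pixels is half the picture's height over the tangent of half this angle, whatever the lens; pixels are square), "cx", "cy" (the principal point, pixels), "distortion" ([k1, k2, p1, p2, k3] as OpenCV has them; the pictures are not rectified), "eye" and "attitude" of the camera in the world. Camera axes: x right, y down, z forward; pixel columns grow to the right and rows downward; lengths in m; the calibration is good to about 2 mm. A picture is of the moment at which its call begins: read the wrist's pose just before it. camera_params takes no time and is no camera call; for the wrist camera it gives the pose at the moment of the call.
- arm.close_job(): hands the job in, once; it reports no verdict.
The state is a dict: "time_s": time; "joint_pos": joint angles; "qvel": joint speeds; "joint_efforts": joint torques, N m; "ee_pos": TCP position; "ee_rot": TCP orientation; "ft_force": force on the tool from outside, world axes, zero at the start; "ft_torque": the same for the moment, N m; "grip_width": opening from 0.0 (shut) to 1.0 (fully open).
Only numpy, scipy, OpenCV 4.12 (cv2) and the standard library are available. Lean on these libraries where they do the work, as an engineer would, in place of code of your own. Each camera call takes 0.05 s, during which the arm holds its last target.

## Working session

There is one attempt and no reset: what is moved stays moved. The work goes in short steps, Python scripts to look and compute and a tool call to move; the robot and the scene stay as the last step left them, time stands still between calls to the robot, and variables do not carry over. Pictures are saved under pics/ and viewed, and the job is handed in when it is done.

Besides the shell and the picture viewer there is one more tool, called after ">>>" in YAML: its name, and indented under it one key for each argument. move_arm: Moves the arm, as the interface text tells. Its arguments: {"type":"object","properties":{"moves":{"type":"array","items":{"type":"array"}},"jaw":{"type":"number"},"squeeze":{"type":"number"}},"required":["moves"]}

```bash
mkdir -p pics; python3 - <<'E'
from rig import arm, vision
import cv2
s=arm.read_state()
for k,v in s.items(): print(k,v)
for n in ["scene","side","wrist"]:
    p=vision.camera_params(n); print(n,p)
    im=vision.snapshot(n); cv2.imwrite(f"pics/{n}0.png",im[:,:,::-1])
E
ls
```

```text
time_s 0.0
joint_pos [ 1.56462009e+00  3.85572500e-01  6.64559970e-03 -5.16980173e-04
 -1.19396927e+00 -2.58599206e-01]
qvel [-0.00023669 -0.00061397  0.0002209   0.00049596 -0.00075612  0.00081079]
joint_efforts [ 1.83292577e-04 -3.92284083e+01  1.88398415e+01  4.18613479e+00
 -4.69178427e-03 -1.89866576e-06]
ee_pos [0.1633668  0.60261258 0.19891708]
ee_rot [ 1.07181266e-03  9.91236369e-01 -1.32095802e-01 -1.06181981e-04]
ft_force [-0.50291203 -0.04116037 -0.53901589]
ft_torque [0.00699739 0.04115399 0.02561959]
grip_width 0.9983375884591825
scene {'vertical_fov': 49.16748280928644, 'cx': 329.9673206378561, 'cy': 202.36487542354203, 'distortion': array([0.00965534, 0.        , 0.        , 0.        , 0.        ]), 'eye': array([1.08292129, 0.84373851, 0.6887962 ]), 'attitude': array([-0.13742454,  0.27394353,  0.83288149, -0.46084472])}
side {'vertical_fov': 47.74856283962606, 'cx': 321.36639300398696, 'cy': 204.06929473287522, 'distortion': array([-0.03700006,  0.        ,  0.        ,  0.        ,  0.        ]), 'eye': array([ 0.40422104, -0.71510929,  1.01833253]), 'attitude': array([-0.33102897,  0.94088235, -0.06586306,  0.02867557])}
wrist {'vertical_fov': 67.57972717987374, 'cx': 321.00497223409843, 'cy': 198.23802912275616, 'distortion': array([-0.04113477,  0.        ,  0.        ,  0.        ,  0.        ]), 'eye': array([0.23654633, 0.58271471, 0.37296833]), 'attitude': array([-0.0927009 , -0.60041095,  0.78521862,  0.11977046])}
pics
```

View pics/scene0.png

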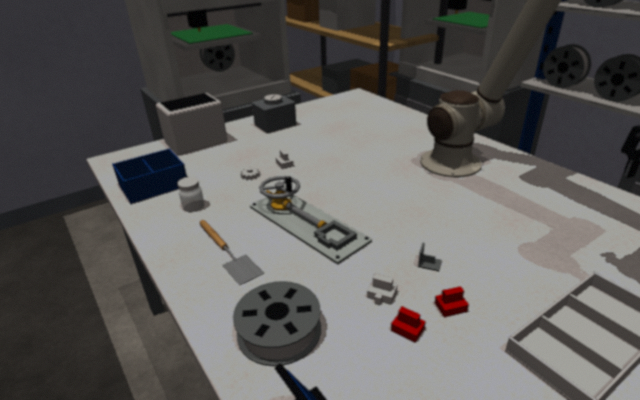

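View pics/side0.png

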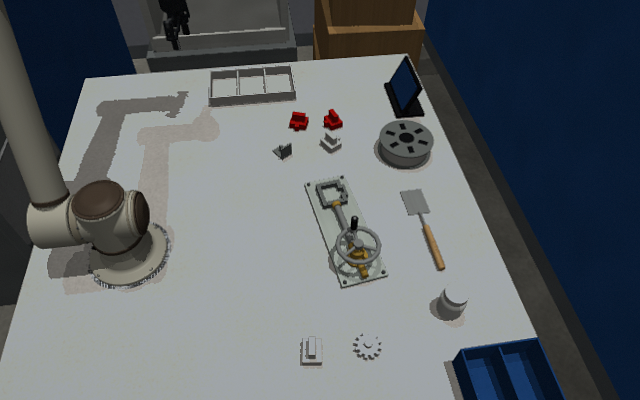

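View pics/wrist0.png

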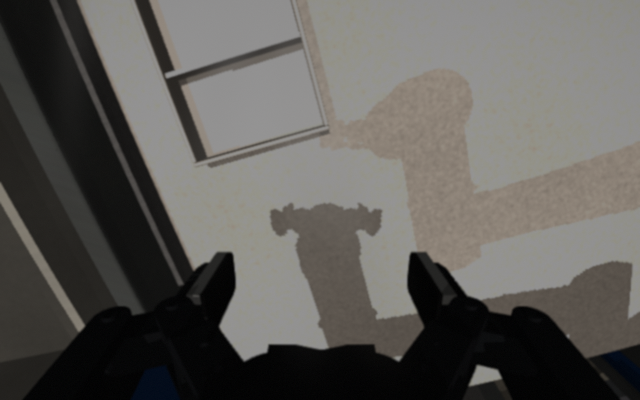

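The side view shows the insert (331,142), the pocket (332,195) and the handle (354,223). The blank and gear are near (311,350) and (367,346). The bracket is at (284,150) and the red decoys at (298,121) and (333,120). Next I'll write the helpers and enlarge these areas.

```bash
cat > h.py <<'E'
import numpy as np, cv2
from scipy.spatial.transform import Rotation as R
from rig import arm, vision
def cam(n):
    p=vision.camera_params(n); f=200/np.tan(np.radians(p['vertical_fov']/2))
    K=np.array([[f,0,p['cx']],[0,f,p['cy']],[0,0,1]])
    q=p['attitude']; return K,np.array(p['distortion']),np.array(p['eye']),R.from_quat([q[1],q[2],q[3],q[0]]).as_matrix()
def ray(c,uv):
    K,d,e,A=c
    n=cv2.undistortPoints(np.array(uv,float).reshape(-1,1,2),K,d).reshape(-1,2)
    return np.c_[n,np.ones(len(n))]@A.T
def onz(c,uv,z):
    r=ray(c,uv); return c[2]+r*((z-c[2][2])/r[:,2])[:,None]
def proj(c,P):
    K,d,e,A=c
    rv=cv2.Rodrigues(A.T)[0]; return cv2.projectPoints(np.array(P,float).reshape(-1,1,3),rv,-A.T@e,K,d)[0].reshape(-1,2)
def tri(c1,u1,c2,u2):
    r1=ray(c1,u1)[0];r2=ray(c2,u2)[0]
    t=np.linalg.lstsq(np.c_[r1,-r2],c2[2]-c1[2],rcond=None)[0]
    a=c1[2]+r1*t[0];b=c2[2]+r2*t[1]; return (a+b)/2,np.linalg.norm(a-b)
def crop(src,dst,x0,y0,w,h,k):
    im=cv2.imread(src)[y0:y0+h,x0:x0+w]; cv2.imwrite(dst,cv2.resize(im,None,fx=k,fy=k,interpolation=cv2.INTER_CUBIC))
E
python3 - <<'E'
from h import *
cs,cd=cam("scene"),cam("side")
print(proj(cs,[[0,0,0]]),proj(cd,[[0,0,0]]))
print("insert",onz(cd,[[331,142]],0.024),onz(cs,[[381,290]],0.024))
print("pocket",onz(cd,[[332,195]],0.03),onz(cs,[[335,235]],0.03))
crop("pics/side0.png","pics/side0c.png",260,100,160,200,3)
crop("pics/scene0.png","pics/scene0c.png",235,160,225,190,3.5)
E
```

```text
[[449.69466824 162.31188213]] [[129.14632382 252.2096978 ]]
insert [[0.59525306 0.32142171 0.024     ]] [[0.60469011 0.3382742  0.024     ]]
pocket [[0.56279655 0.09899925 0.03      ]] [[0.57166369 0.12654107 0.03      ]]
```

View pics/side0c.png

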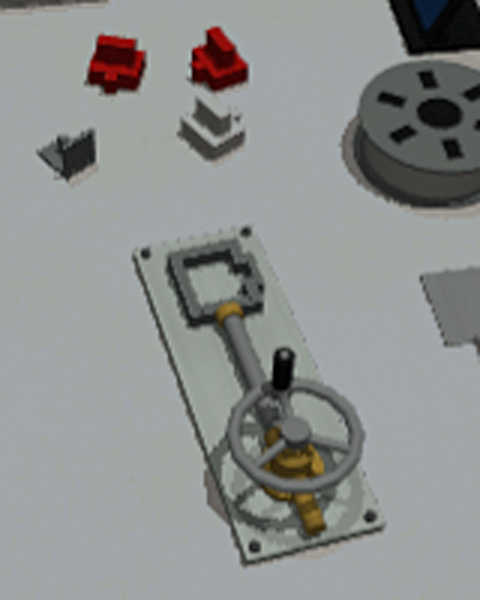

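View pics/scene0c.png

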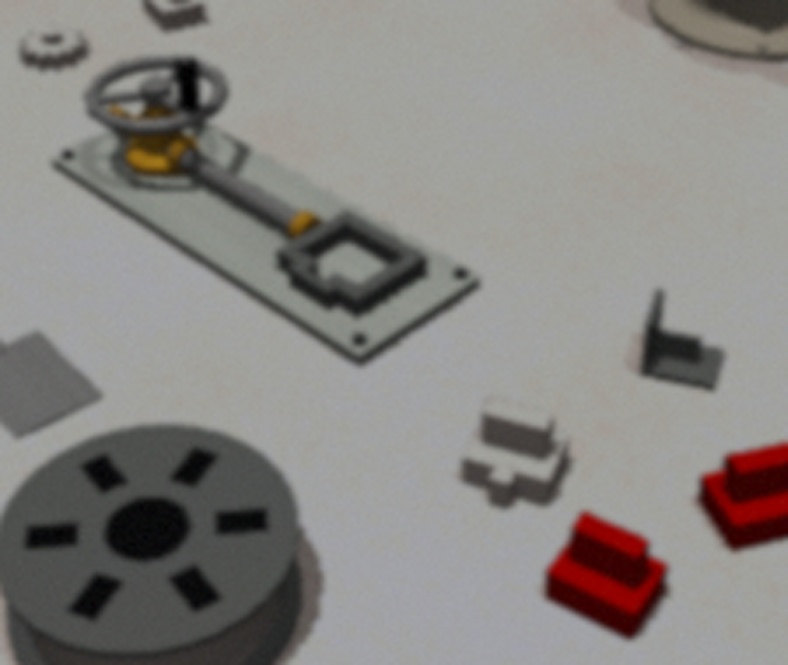

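The enlarged views show the slab corners, the pocket with its slot facing away from the robot, and the insert's tongue pointing towards lower left in the scene view. I'll work out the manifold pose and a rough insert pose next.

```bash
python3 - <<'E'
from h import *
cs,cd=cam("scene"),cam("side")
S=np.array([[135,252],[250,227],[384,523],[245,563]])/3+[260,100]
C=np.array([[360,362],[479,283],[52,160]])/3.5+[235,160]
a=onz(cd,S,0.012);b=onz(cs,C,0.012);print(a.round(4));print(b.round(4))
print(np.linalg.norm(np.diff(a,axis=0),axis=1))
# handle top
print("handle",tri(cd,(np.array([[283,352]])/3+[260,100]),cs,(np.array([[188,62]])/3.5+[235,160])))
print("hub",tri(cd,(np.array([[296,428]])/3+[260,100]),cs,(np.array([[155,88]])/3.5+[235,160])))
# insert: block top front corners, tongue tip, rib ends
print("ins scene tongue tip",onz(cs,np.array([[503,482]])/3.5+[235,160],.024), 'rib top ends',onz(cs,np.array([[487,405],[552,418]])/3.5+[235,160],.051))
print("side rib top",onz(cd,np.array([[197,97],[230,130]])/3+[260,100],.051))
E
```

```text
[[ 0.4931  0.1666  0.012 ]
 [ 0.6115  0.1843  0.012 ]
 [ 0.6657 -0.1658  0.012 ]
 [ 0.5421 -0.1869  0.012 ]]
[[ 0.6184  0.2012  0.012 ]
 [ 0.4984  0.1833  0.012 ]
 [ 0.6689 -0.1545  0.012 ]]
[0.11975438 0.35427905 0.12531638]
handle (array([ 0.5910451 , -0.05458257,  0.12093654]), np.float64(0.002095827513098234))
hub (array([ 0.59608799, -0.102693  ,  0.07779565]), np.float64(0.0015966102130743338))
ins scene tongue tip [[0.62366251 0.35264219 0.024     ]] rib top ends [[0.60717204 0.31741762 0.051     ]
 [0.58347992 0.34985952 0.051     ]]
side rib top [[0.58027395 0.33900989 0.051     ]
 [0.60647115 0.28510326 0.051     ]]
```

```bash
cat >> h.py <<'E'
def pose():
    s=arm.read_state(); q=s['ee_rot']; A=R.from_quat([q[1],q[2],q[3],q[0]]).as_matrix()
    return np.array(s['ee_pos']),A,s
def target(yaw):  # tool down, tool x at yaw (deg)
    y=np.radians(yaw); x=np.array([np.cos(y),np.sin(y),0]); z=np.array([0,0,-1.]); return np.c_[x,np.cross(z,x),z]
def plan(P,yaw,n=None):
    p,A,s=pose(); T=target(yaw); P=np.array(P,float)
    rv=R.from_matrix(A.T@T).as_rotvec(); d=np.linalg.norm(P-p); 
    n=n or int(max(np.ceil(d/.046),np.ceil(np.degrees(np.linalg.norm(rv))/8.2),1))
    print("p",p.round(4),"yaw",np.degrees(np.arctan2(A[1,0],A[0,0])).round(2),"t",round(s['time_s'],2),"n",n)
    for i in range(n):
        Ai=A@R.from_rotvec(rv*i/n).as_matrix()
        print([list((Ai.T@(P-p)/n*100).round(2)),list(np.degrees(rv/n).round(2))])
E
python3 - <<'E'
from h import *
K,d,e,A=cam("wrist"); p,T,s=pose()
Rc=T.T@A; tc=T.T@(e-p); print(Rc.round(3),tc.round(4))
for P,yaw in [((.52,.27,.25),-59),((.50,.25,.25),-59),((.5,.3,.25),-59)]:
    T2=target(yaw); c=(K,d,np.array(P)+T2@tc,T2@Rc)
    print(P,proj(c,[[.594,.325,.051],[.561,.108,.03],[.596,-.103,.074]]))
E
```

```text
[[ 0.    -0.954 -0.3  ]
 [ 1.     0.    -0.   ]
 [ 0.    -0.3    0.954]] [ 0.0758  0.0004 -0.1739]
(0.52, 0.27, 0.25) [[ 248.97496884  174.20865493]
 [ 361.29582042   31.59403193]
 [ 457.1640268  -204.87365137]]
(0.5, 0.25, 0.25) [[ 228.15793108  179.44062355]
 [ 338.15572082   37.75398893]
 [ 427.82645017 -198.51506   ]]
(0.5, 0.3, 0.25) [[ 245.61079115  145.92492328]
 [ 360.85984092   -2.24443978]
 [ 456.91151079 -246.95799705]]
```

```bash
python3 - <<'E'
from h import *
plan((.53,.24,.25),-65)
E
```

```text
p [0.1634 0.6028 0.1992] yaw -15.18 t 0.15 n 12
[[np.float64(3.74), np.float64(2.12), np.float64(-0.42)], [np.float64(0.01), np.float64(-0.0), np.float64(4.15)]]
[[np.float64(3.88), np.float64(1.84), np.float64(-0.42)], [np.float64(0.01), np.float64(-0.0), np.float64(4.15)]]
[[np.float64(4.01), np.float64(1.56), np.float64(-0.42)], [np.float64(0.01), np.float64(-0.0), np.float64(4.15)]]
[[np.float64(4.11), np.float64(1.26), np.float64(-0.42)], [np.float64(0.01), np.float64(-0.0), np.float64(4.15)]]
[[np.float64(4.19), np.float64(0.96), np.float64(-0.42)], [np.float64(0.01), np.float64(-0.0), np.float64(4.15)]]
[[np.float64(4.25), np.float64(0.66), np.float64(-0.42)], [np.float64(0.01), np.float64(-0.0), np.float64(4.15)]]
[[np.float64(4.28), np.float64(0.35), np.float64(-0.42)], [np.float64(0.01), np.float64(-0.0), np.float64(4.15)]]
[[np.float64(4.3), np.float64(0.03), np.float64(-0.42)], [np.float64(0.01), np.float64(-0.0), np.float64(4.15)]]
[[np.float64(4.29), np.float64(-0.28), np.float64(-0.42)], [np.float64(0.01), np.float64(-0.0), np.float64(4.15)]]
[[np.float64(4.26), np.float64(-0.59), np.float64(-0.42)], [np.float64(0.01), np.float64(-0.0), np.float64(4.15)]]
[[np.float64(4.2), np.float64(-0.89), np.float64(-0.42)], [np.float64(0.01), np.float64(-0.0), np.float64(4.15)]]
[[np.float64(4.13), np.float64(-1.2), np.float64(-0.42)], [np.float64(0.01), np.float64(-0.0), np.float64(4.15)]]
```

>>> move_arm:
  moves:
    - [[3.7,2.1,-0.4],[0,0,4.2]]
    - [[3.9,1.8,-0.4],[0,0,4.2]]
    - [[4.0,1.6,-0.4],[0,0,4.2]]
    - [[4.1,1.3,-0.4],[0,0,4.2]]
    - [[4.2,1.0,-0.4],[0,0,4.2]]
    - [[4.2,0.7,-0.4],[0,0,4.2]]
    - [[4.3,0.3,-0.4],[0,0,4.2]]
    - [[4.3,0,-0.4],[0,0,4.2]]
    - [[4.3,-0.3,-0.4],[0,0,4.2]]
    - [[4.3,-0.6,-0.4],[0,0,4.2]]

```text
time_s: 1.15
ee_pos: [0.4702, 0.2867, 0.237]
ee_rot: [0.004, 0.873, -0.487, 0.001]
ft_force: [0.2, 0.7, 0.5]
grip_width: 1.0
```

```bash
sed -i 's/list((Ai.T@(P-p)\/n\*100).round(2)),list(np.degrees(rv\/n).round(2))/(Ai.T@(P-p)\/n*100).round(2).tolist(),np.degrees(rv\/n).round(2).tolist()/' h.py; python3 - <<'E'
from h import *
plan((.53,.24,.25),-65)
E
```

```text
p [0.4702 0.2867 0.237 ] yaw -58.29 t 1.15 n 2
[[3.56, -1.31, -0.64], [0.19, -0.16, 3.35]]
[[3.48, -1.52, -0.65], [0.19, -0.16, 3.35]]
```

>>> move_arm:
  moves:
    - [[3.5,-1.3,-0.6],[0.2,-0.2,3.3]]
    - [[3.5,-1.5,-0.6],[0.2,-0.2,3.3]]
    - [[0,0,0],[0,0,0]]

```text
time_s: 1.45
ee_pos: [0.5338, 0.2338, 0.249]
ee_rot: [-0.0, 0.841, -0.542, -0.001]
ft_force: [-0.5, -0.1, -0.2]
grip_width: 1.002
```

```bash
python3 - <<'E'
from h import *
p,T,s=pose(); c=cam("wrist"); print(p)
np.savez("w1.npz",K=c[0],d=c[1],e=c[2],A=c[3])
im=vision.snapshot("wrist"); cv2.imwrite("pics/w1.png",im[:,:,::-1])
E
```

```text
[0.53375433 0.23378193 0.24897138]
```

View pics/w1.png

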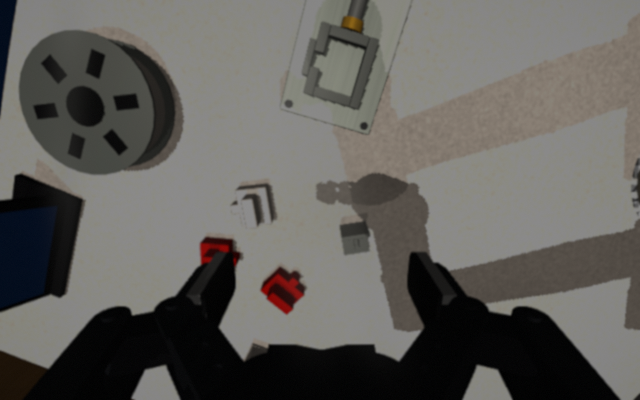

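The wrist view shows the insert at about (254,205) with its tongue to the left at (235,210). The pocket is at (342,70) with its slot to the left, and the bracket is at (354,237). I'll enlarge both the insert and the pocket.

```bash
python3 - <<'E'
from h import *
crop("pics/w1.png","pics/w1a.png",215,165,80,80,7)
crop("pics/w1.png","pics/w1b.png",270,0,140,140,4)
a=cv2.imread("pics/w1a.png");b=cv2.imread("pics/w1b.png")
cv2.imwrite("pics/w1a.png",a)
E
```

```text
(no output)
```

View pics/w1a.png

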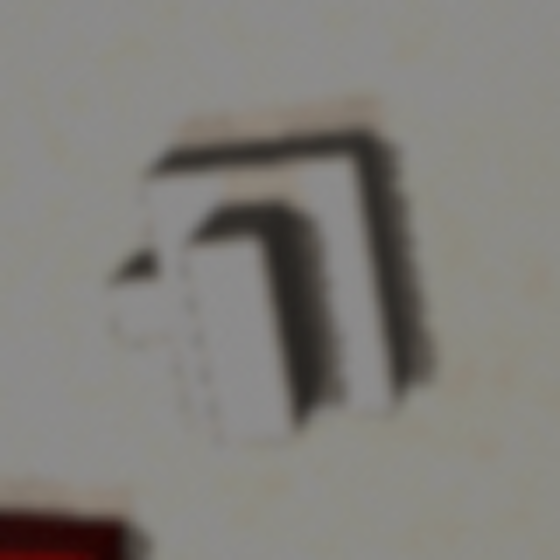

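View pics/w1b.png

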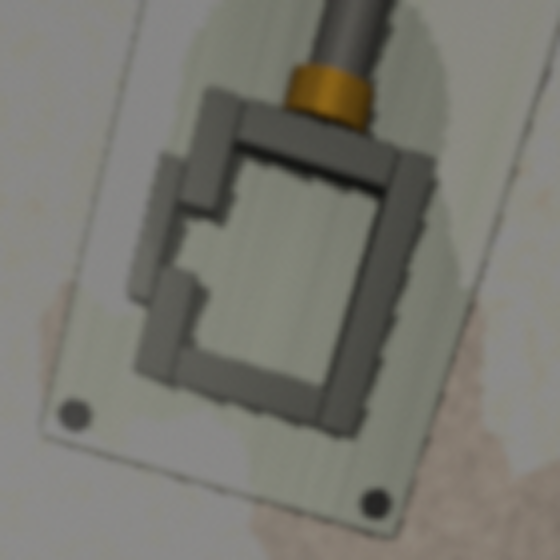

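```bash
python3 - <<'E'
from h import *
w=np.load("w1.npz"); c=(w['K'],w['d'],w['e'],w['A'])
ang=lambda v:np.degrees(np.arctan2(v[1],v[0])).round(1)
r=onz(c,np.array([[190,242],[265,235],[295,432],[222,440]])/7+[215,165],.051);print("rib",r.round(4),r.mean(0).round(4))
print("rib x",ang(r[0]-r[1]),"y",ang(r[3]-r[0]),ang(r[2]-r[1]),np.linalg.norm(r[0]-r[1]),np.linalg.norm(r[2]-r[1]))
b=onz(c,np.array([[152,178],[358,155],[395,405]])/7+[215,165],.024);print("blk",b.round(4),(b[0]+b[2])/2, ang(b[0]-b[1]),ang(b[2]-b[1]),np.linalg.norm(b[0]-b[1]),np.linalg.norm(b[2]-b[1]))
o=onz(c,np.array([[212,88],[437,155],[352,437],[137,372]])/4+[270,0],.030);print("pocket",o.round(4),o.mean(0).round(4))
for i,j in [(0,1),(3,2),(0,3),(1,2)]: print(ang(o[j]-o[i]),np.linalg.norm(o[j]-o[i]))
s=onz(c,np.array([[42,435],[400,537]])/4+[270,0],.012);print("slab",s.round(4),ang(s[0]-s[1]),np.linalg.norm(s[0]-s[1]))
E
```

```text
rib [[0.6095 0.3148 0.051 ]
 [0.5972 0.3077 0.051 ]
 [0.5779 0.3426 0.051 ]
 [0.5902 0.3501 0.051 ]] [0.5937 0.3288 0.051 ]
rib x 29.9 y 118.7 118.8 0.01426540264349278 0.03991441239672315
blk [[0.6243 0.3163 0.024 ]
 [0.5885 0.2949 0.024 ]
 [0.5623 0.3415 0.024 ]] [0.59325768 0.3288811  0.024     ] 30.9 119.4 0.041652233937563926 0.05346014695731898
pocket [[0.6012 0.0775 0.03  ]
 [0.5327 0.0659 0.03  ]
 [0.5196 0.1496 0.03  ]
 [0.5893 0.1598 0.03  ]] [0.5607 0.1132 0.03  ]
-170.5 0.06950266327179284
-171.7 0.07043481315966836
98.2 0.08322321958733751
98.9 0.08469030808749722
slab [[0.6112 0.1908 0.012 ]
 [0.4883 0.1715 0.012 ]] 8.9 0.12442808158657141
```

```bash
python3 - <<'E'
from h import *
w=np.load("w1.npz"); c=(w['K'],w['d'],w['e'],w['A'])
print(onz(c,[[218,240],[240,250],[283,270],[345,225]],.03).round(3))
plan((.5935,.3288,.16),-60)
print(proj(c,[[.5935,.3288,.051]]))
E
```

```text
[[0.623 0.396 0.03 ]
 [0.589 0.398 0.03 ]
 [0.519 0.402 0.03 ]
 [0.466 0.299 0.03 ]]
p [0.5323 0.2347 0.2485] yaw -65.48 t 1.5 n 4
[[-1.5, -2.37, 2.21], [0.03, 0.02, -1.37]]
[[-1.45, -2.41, 2.21], [0.03, 0.02, -1.37]]
[[-1.39, -2.44, 2.21], [0.03, 0.02, -1.37]]
[[-1.33, -2.47, 2.21], [0.03, 0.02, -1.37]]
[[249.87921846 213.45725217]]
```

>>> move_arm:
  moves:
    - [[-1.5,-2.4,2.2],[0,0,-1.4]]
    - [[-1.5,-2.4,2.2],[0,0,-1.4]]
    - [[-1.4,-2.4,2.2],[0,0,-1.4]]
    - [[-1.3,-2.5,2.2],[0,0,-1.4]]
    - [[0,0,0],[0,0,0]]
  jaw: 0

```text
time_s: 2.0
ee_pos: [0.5914, 0.3345, 0.1573]
ee_rot: [0.0, 0.868, -0.496, -0.002]
ft_force: [-1.7, -0.1, -0.9]
grip_width: 0.498
```

```bash
python3 - <<'E'
from h import *
p,T,s=pose(); c=cam("wrist"); print(p,s['grip_width'])
np.savez("w2.npz",K=c[0],d=c[1],e=c[2],A=c[3])
im=vision.snapshot("wrist"); cv2.imwrite("pics/w2.png",im[:,:,::-1])
print(proj(c,[[.5935,.3288,.051]]))
plan((.5935,.3288,.03),-60)
E
```

```text
[0.59141801 0.33447894 0.15732771] 0.4980885836570987
[[321.09825535 180.50122626]]
p [0.5915 0.3337 0.1594] yaw -59.47 t 2.05 n 3
[[0.19, 0.02, 4.31], [0.01, 0.05, 0.18]]
[[0.18, 0.02, 4.31], [0.01, 0.05, 0.18]]
[[0.18, 0.02, 4.31], [0.01, 0.05, 0.18]]
```

View pics/w2.png

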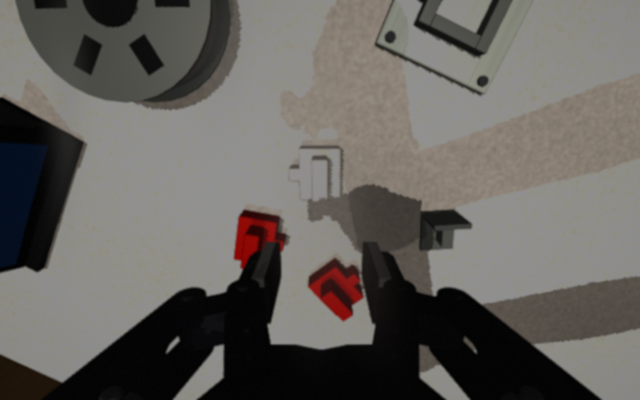

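The insert is now upright in the picture, with its rib at about (321,178), so the yaw is right. I'll enlarge it once to refine the position.

```bash
python3 - <<'E'
from h import *
crop("pics/w2.png","pics/w2a.png",275,130,80,80,7)
E
```

```text
(no output)
```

View pics/w2a.png

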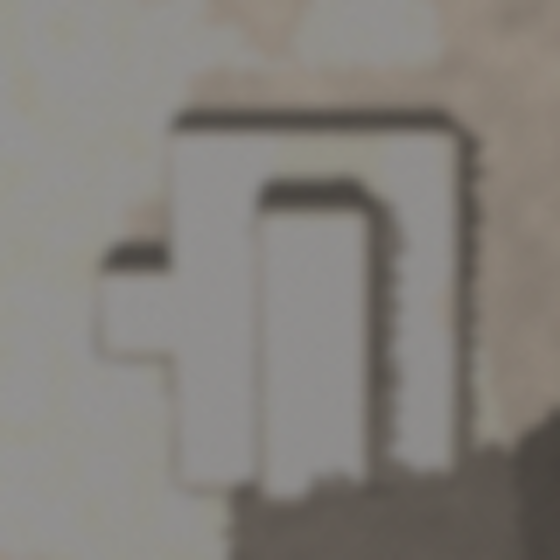

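```bash
python3 - <<'E'
from h import *
w=np.load("w2.npz"); c=(w['K'],w['d'],w['e'],w['A'])
ang=lambda v:np.degrees(np.arctan2(v[1],v[0])).round(1)
for q,z in [([[262,210],[365,207],[370,488],[262,497]],.051),([[175,132],[455,127],[456,475],[180,490]],.024)]:
    r=onz(c,np.array(q)/7+[275,130],z);print(r.mean(0).round(4),ang(r[0]-r[1]),ang(r[3]-r[0]),ang(r[2]-r[1]),np.linalg.norm(r[0]-r[1]),np.linalg.norm(r[2]-r[1]))
E
```

```text
[0.5944 0.3293 0.051 ] 32.2 120.1 121.9 0.013912917603412556 0.03987501925367571
[0.5942 0.3294 0.024 ] 31.6 120.2 121.8 0.0410079578264548 0.05344757866421381
```

>>> move_arm:
  moves:
    - [[0.3,0,4.0],[0,0,0]]
    - [[0.2,0,4.0],[0,0,-0.5]]
    - [[0,0,2.5],[0,0,0]]
    - [[0,0,1.6],[0,0,0]]
    - [[0,0,0.5],[0,0,0]]
    - [[0,0,0],[0,0,0]]

```text
time_s: 2.65
ee_pos: [0.5927, 0.3325, 0.0385]
ee_rot: [-0.005, 0.872, -0.49, 0.001]
ft_force: [0.5, 0.6, 0.4]
grip_width: 0.5
```

```bash
python3 - <<'E'
from h import *
plan((.5943,.3294,.029),-59)
E
```

```text
p [0.5927 0.3325 0.0385] yaw -58.63 t 2.65 n 1
[[0.35, 0.03, 0.95], [-0.62, 0.18, 0.37]]
```

>>> move_arm:
  moves:
    - [[0.3,0,0.9],[-0.6,0.2,0.3]]
    - [[0,0,0],[0,0,0]]

```text
time_s: 2.85
ee_pos: [0.5951, 0.3309, 0.0323]
ee_rot: [-0.002, 0.871, -0.492, 0.001]
ft_force: [-0.0, -0.1, 0.1]
grip_width: 0.5
```

```bash
python3 - <<'E'
from h import *
plan((.5943,.3294,.029),-59)
E
```

```text
p [0.5951 0.3309 0.0323] yaw -58.91 t 2.85 n 1
[[0.08, 0.15, 0.33], [-0.25, 0.0, 0.09]]
```

Now I'll close on the rib. A moderate squeeze is enough.

>>> move_arm:
  moves:
    - [[0.1,0.1,0.3],[-0.2,0,0]]
    - [[0,0,0],[0,0,0]]
    - [[0,0,0],[0,0,0]]
    - [[0,0,0],[0,0,0]]
    - [[0,0,0],[0,0,0]]
    - [[0,0,0],[0,0,0]]
  jaw: 1
  squeeze: 40

```text
time_s: 3.45
ee_pos: [0.5964, 0.3303, 0.032]
ee_rot: [-0.003, 0.871, -0.492, 0.001]
ft_force: [-0.4, 0.3, -0.4]
grip_width: 0.001
```

>>> move_arm:
  moves:
    - [[0,0,-2],[0,0,0]]
    - [[0,0,-4],[0,0,0]]
    - [[0,0,-4],[0,0,0]]
    - [[0,0,-1],[0,0,0]]
    - [[0,0,0],[0,0,0]]

```text
time_s: 3.95
ee_pos: [0.5951, 0.3292, 0.1438]
ee_rot: [-0.0, 0.871, -0.492, 0.0]
ft_force: [-1.1, -0.4, -0.1]
grip_width: -0.001
```

```bash
python3 - <<'E'
from h import *
im=vision.snapshot("wrist"); cv2.imwrite("pics/w3.png",im[:,:,::-1])
p,A,s=pose();print(p,A.round(3),s['grip_width'])
E
```

```text
[0.59502345 0.32902733 0.14333337] [[ 0.516 -0.856  0.001]
 [-0.856 -0.516 -0.   ]
 [ 0.001 -0.    -1.   ]] -0.0005160560391596685
```

View pics/w3.png

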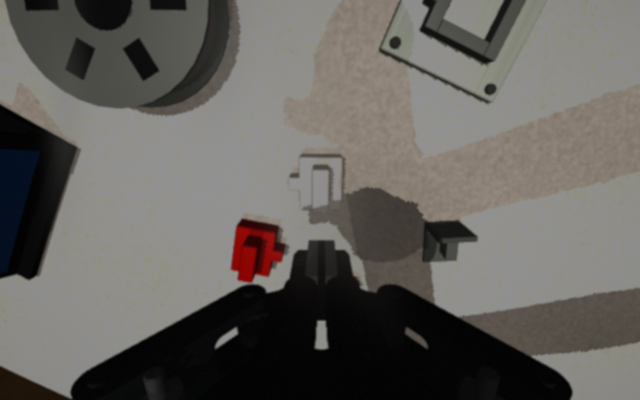

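The fingers shut on nothing. The picture shows the closed tips at about (320,245) and the insert still at (321,182). I'll check the camera-to-tool calibration against the visible fingertips.

```bash
python3 - <<'E'
from h import *
p,A,s=pose();c=cam("wrist")
np.savez("w3.npz",K=c[0],d=c[1],e=c[2],A=c[3])
print(p,proj(c,[p,p-A[:,2]*.019]), (A.T@(c[2]-p)).round(4))
crop("pics/w3.png","pics/w3a.png",270,135,110,140,5)
# joint-based check
print(s['joint_pos'])
E
```

```text
[0.59502345 0.32902733 0.14333337] [[319.67857896 230.98335187]
 [319.51520602 244.40994985]] [ 0.0764  0.001  -0.1739]
[ 7.42695812e-01  5.16572730e-01  7.68245269e-02  7.48846699e-04
 -1.13071371e+00 -2.00573875e-01]
```

View pics/w3a.png

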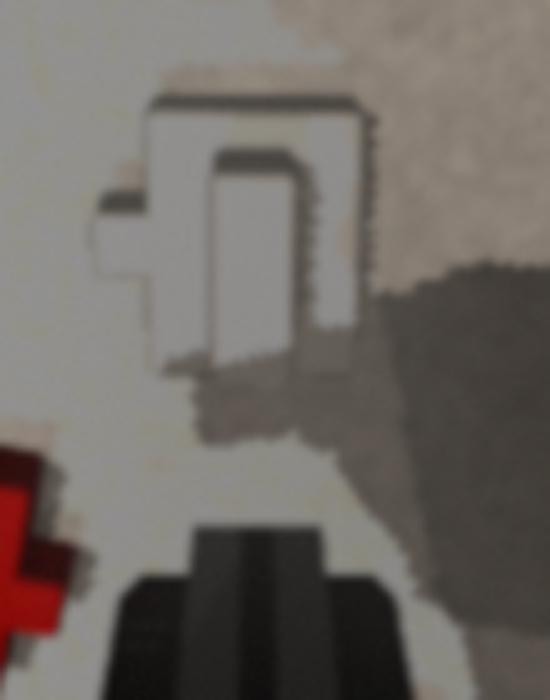

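```bash
python3 - <<'E'
from h import *
p,A,s=pose()
for n,wh in [("scene",1),("side",1)]:
    im=vision.snapshot(n); c=cam(n); u=proj(c,[p,p-A[:,2]*.019])
    cv2.imwrite(f"pics/{n}1.png",im[:,:,::-1]); print(n,u)
    x0,y0=(u[0]-[60,60]).astype(int); print(x0,y0)
    crop(f"pics/{n}1.png",f"pics/{n}1c.png",x0,y0,120,120,5)
E
```

```text
scene [[383.87244912 241.97965553]
 [384.28351309 234.42940385]]
323 181
side [[331.59623281 110.9796183 ]
 [331.76996892 105.9288763 ]]
271 50
```

View pics/scene1c.png

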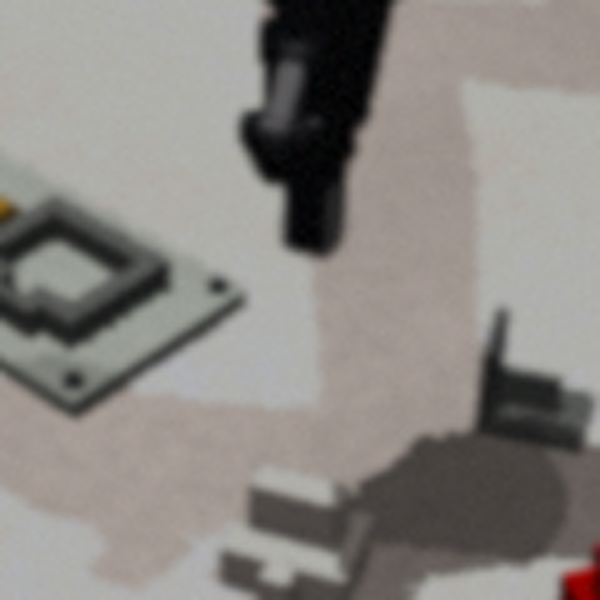

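View pics/side1c.png

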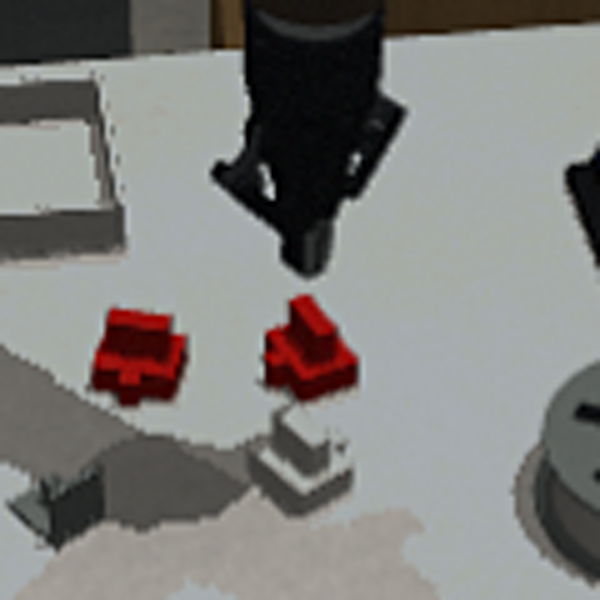

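```bash
python3 - <<'E'
from h import *
cs,cd=cam("scene"),cam("side"); p,A,s=pose()
print(p,tri(cs,[[385.4,230]],cd,[[331.6,104.4]]))
# insert rib top ends both cams: scene ends L(250,487) R(345,505)? far/near
w=np.load("w3.npz"); c=(w['K'],w['d'],w['e'],w['A'])
# wrist: rib top far-left corner & tongue-tip etc
print("wrist rib",onz(c,np.array([[213,175],[293,172],[296,350],[215,362]])/5+[270,135],.051).mean(0))
E
```

```text
[0.59386542 0.32824672 0.14074691] (array([0.5927092 , 0.32724393, 0.17054778]), np.float64(0.002876262022986481))
wrist rib [0.59574042 0.32670296 0.051     ]
```

```bash
python3 - <<'E'
from h import *
cs,cd=cam("scene"),cam("side"); 
S=np.array([[135,252],[250,227],[384,523]])/3+[260,100]
C=np.array([[479,283],[360,362],[52,160]])/3.5+[235,160]
for a,b in zip(S,C): print(tri(cd,[a],cs,[b]))
print(tri(cs,np.array([[283,577]])/5+[323,181],cd,np.array([[350,470]])/5+[271,50]))
E
```

```text
(array([0.49269904, 0.17491619, 0.00357725]), np.float64(0.0027458735560029384))
(array([0.61285694, 0.19258868, 0.0031149 ]), np.float64(0.0011638010489540818))
(array([ 0.66634534, -0.16263946,  0.00671054]), np.float64(0.001526492052998535))
(array([0.61971182, 0.33487461, 0.00637064]), np.float64(0.023708786288743917))
```

Both fixed cameras put the real fingertips about 30 mm higher than the reported TCP z, and the wrist view of the fingers agrees. The xy positions agree, so I grasped too high. I'll reopen and go lower, watching force and pictures.

>>> move_arm:
  moves:
    - [[0,0,1.0],[0,0,0]]
    - [[0,0,3.5],[0,0,0]]
    - [[0,0,3.5],[0,0,0]]
    - [[0,0,2.5],[0,0,0]]
    - [[0,0,1.4],[0,0,0]]
    - [[0,0,0],[0,0,0]]
  jaw: 0

```text
time_s: 4.7
ee_pos: [0.5875, 0.3233, 0.0049]
ee_rot: [0.01, 0.87, -0.493, -0.004]
ft_force: [0.2, -0.2, 0.7]
grip_width: 0.504
```

```bash
python3 - <<'E'
from h import *
plan((.5945,.328,.012),-59)
for n in ["wrist","side"]:
    im=vision.snapshot(n); cv2.imwrite(f"pics/{n}2.png",im[:,:,::-1])
crop("pics/side2.png","pics/side2c.png",270,60,120,100,5)
E
```

```text
p [0.5875 0.3233 0.0049] yaw -59.04 t 4.7 n 1
[[-0.04, -0.83, -0.73], [1.27, -0.15, -0.04]]
```

View pics/side2c.png

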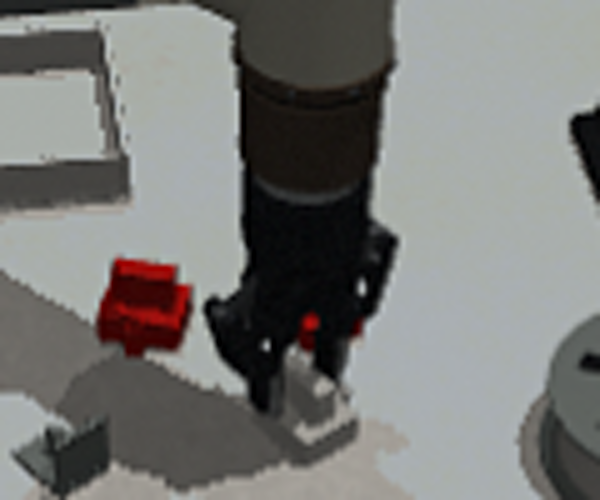

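View pics/wrist2.png

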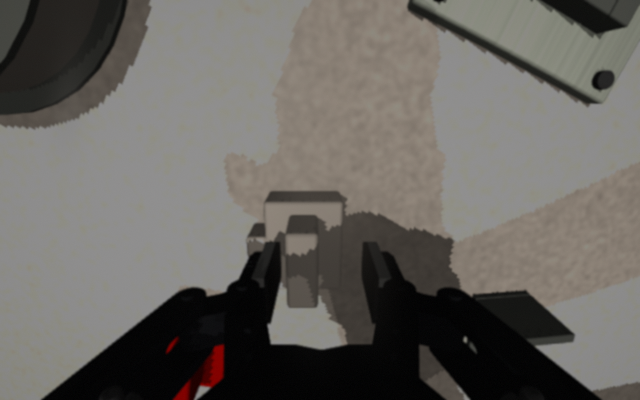

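The fingers now straddle the rib, but about 8 mm off-centre and slightly tilted. I'll centre first.

>>> move_arm:
  moves:
    - [[0,-0.8,0],[1.2,-0.1,0]]
    - [[0,0,0],[0,0,0]]
    - [[0,0,0],[0,0,0]]

```text
time_s: 5.1
ee_pos: [0.5983, 0.3302, 0.0103]
ee_rot: [-0.005, 0.87, -0.492, 0.003]
ft_force: [0.6, -0.7, -0.5]
grip_width: 0.499
```

```bash
python3 - <<'E'
from h import *
plan((.5945,.328,.003),-59)
for n in ["wrist","side"]:
    im=vision.snapshot(n); cv2.imwrite(f"pics/{n}3.png",im[:,:,::-1])
crop("pics/side3.png","pics/side3c.png",290,100,70,70,8)
E
```

```text
p [0.5983 0.3302 0.0103] yaw -58.97 t 5.1 n 1
[[-0.01, 0.45, 0.72], [-0.62, -0.0, 0.03]]
```

View pics/side3c.png

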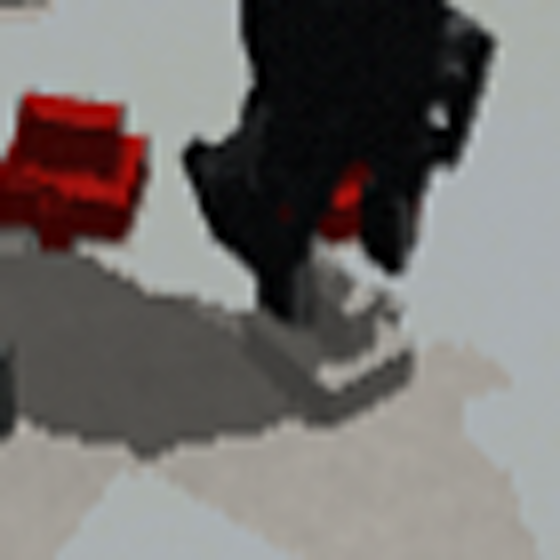

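View pics/wrist3.png

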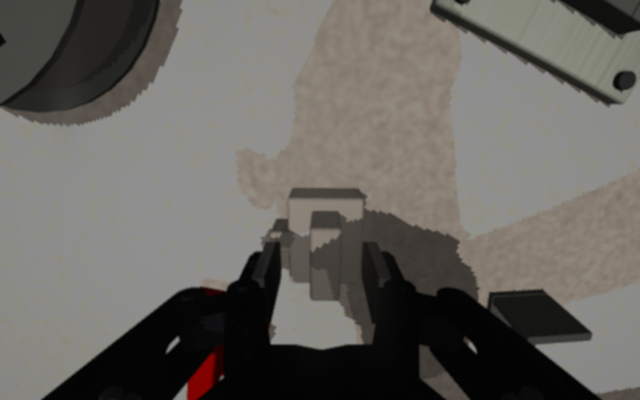

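>>> move_arm:
  moves:
    - [[0,0.3,0.6],[-0.6,0,0]]
    - [[0,0,0.1],[0,0,0]]

```text
time_s: 5.4
ee_pos: [0.5958, 0.3288, 0.0039]
ee_rot: [-0.001, 0.87, -0.492, 0.0]
ft_force: [0.2, 0.2, -0.1]
grip_width: 0.505
```

```bash
python3 - <<'E'
from h import *
plan((.5945,.328,.003),-59)
print(arm.read_state()['ft_force'])
E
```

```text
p [0.5958 0.3288 0.0039] yaw -58.97 t 5.4 n 1
[[0.0, 0.15, 0.09], [-0.06, 0.03, 0.03]]
[ 0.20701818  0.21821119 -0.06042884]
```

>>> move_arm:
  moves:
    - [[0,0.1,0.1],[0,0,0]]
    - [[0,0,0],[0,0,0]]
    - [[0,0,0],[0,0,0]]
    - [[0,0,0],[0,0,0]]
    - [[0,0,0],[0,0,0]]
  jaw: 1
  squeeze: 60

```text
time_s: 5.9
ee_pos: [0.5949, 0.3283, 0.0026]
ee_rot: [-0.0, 0.871, -0.492, 0.0]
ft_force: [-0.2, -1.1, -0.1]
grip_width: 0.168
```

```bash
python3 - <<'E'
from h import *
p,A,s=pose();print(p,s['ft_force'],s['grip_width'])
for n in ["wrist","side"]:
    im=vision.snapshot(n); cv2.imwrite(f"pics/{n}4.png",im[:,:,::-1])
crop("pics/side4.png","pics/side4c.png",290,100,70,70,8)
E
```

```text
[0.59492372 0.3283198  0.00262948] [-0.17743709 -1.11963787 -0.09996215] 0.16814666182315557
```

View pics/side4c.png

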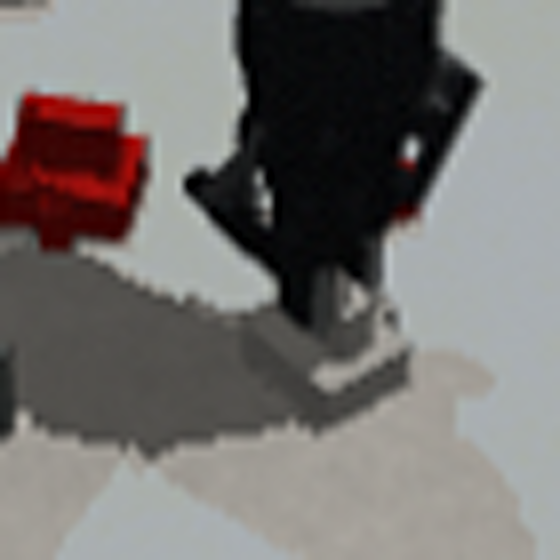

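View pics/wrist4.png

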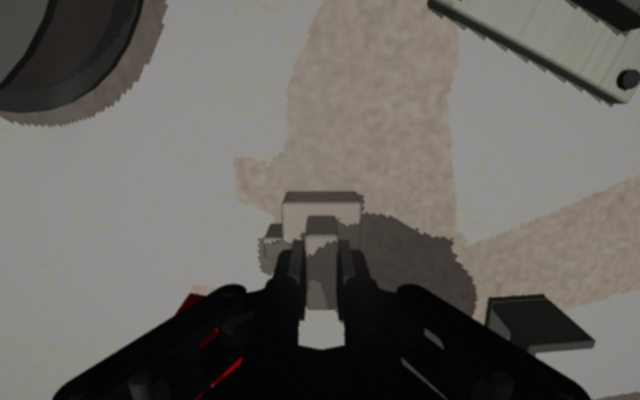

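The insert is gripped (opening about 14 mm). I'll lift and carry it towards the pocket.

>>> move_arm:
  moves:
    - [[0,0,-1.5],[0,0,0]]
    - [[0,0,-3.5],[0,0,0]]
    - [[0,0,-3.5],[0,0,0]]
    - [[0,0,0],[0,0,0]]

```text
time_s: 6.4
ee_pos: [0.5939, 0.3272, 0.0906]
ee_rot: [0.002, 0.87, -0.492, -0.001]
ft_force: [0.9, -0.2, -0.7]
grip_width: 0.171
```

```bash
python3 - <<'E'
from h import *
plan((.562,.13,.09),-81.2,n=6)
print(arm.read_state()['grip_width'])
E
```

```text
p [0.5939 0.3272 0.0906] yaw -58.97 t 6.4 n 6
[[2.54, 2.15, 0.02], [0.04, -0.02, 3.7]]
[[2.68, 1.98, 0.02], [0.04, -0.02, 3.7]]
[[2.8, 1.8, 0.02], [0.04, -0.02, 3.7]]
[[2.91, 1.62, 0.01], [0.04, -0.02, 3.7]]
[[3.01, 1.43, 0.01], [0.04, -0.02, 3.7]]
[[3.09, 1.23, 0.01], [0.04, -0.02, 3.7]]
0.17093094898558145
```

>>> move_arm:
  moves:
    - [[2.5,2.1,0],[0,0,3.7]]
    - [[2.7,2.0,0],[0,0,3.7]]
    - [[2.8,1.8,0],[0,0,3.7]]
    - [[2.9,1.6,0],[0,0,3.7]]
    - [[3.0,1.4,0],[0,0,3.7]]
    - [[3.1,1.2,0],[0,0,3.7]]
    - [[0,0,0],[0,0,0]]

```text
time_s: 7.1
ee_pos: [0.5585, 0.1252, 0.0935]
ee_rot: [0.001, 0.755, -0.656, -0.001]
ft_force: [-1.1, 0.3, -1.7]
grip_width: 0.169
```

```bash
python3 - <<'E'
from h import *
plan((.5607,.1132,.06),-81.2)
c=cam("wrist");np.savez("w5.npz",K=c[0],d=c[1],e=c[2],A=c[3])
im=vision.snapshot("wrist"); cv2.imwrite("pics/w5.png",im[:,:,::-1])
E
```

```text
p [0.5585 0.1252 0.0935] yaw -82.0 t 7.1 n 1
[[1.22, -0.06, 3.34], [0.14, 0.06, -0.8]]
```

View pics/w5.png

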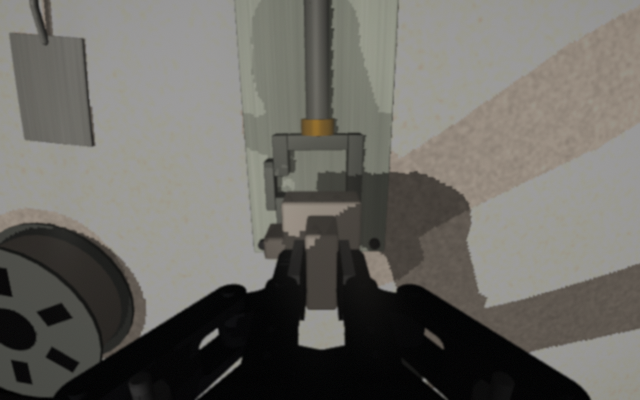

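The wrist view shows the pocket walls (columns 275–363, far wall at row 135) ahead of the held insert (columns 283–360). They look nearly aligned, so I'll measure from the enlargement.

```bash
python3 - <<'E'
from h import *
crop("pics/w5.png","pics/w5a.png",245,110,150,140,5)
E
```

```text
(no output)
```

View pics/w5a.png

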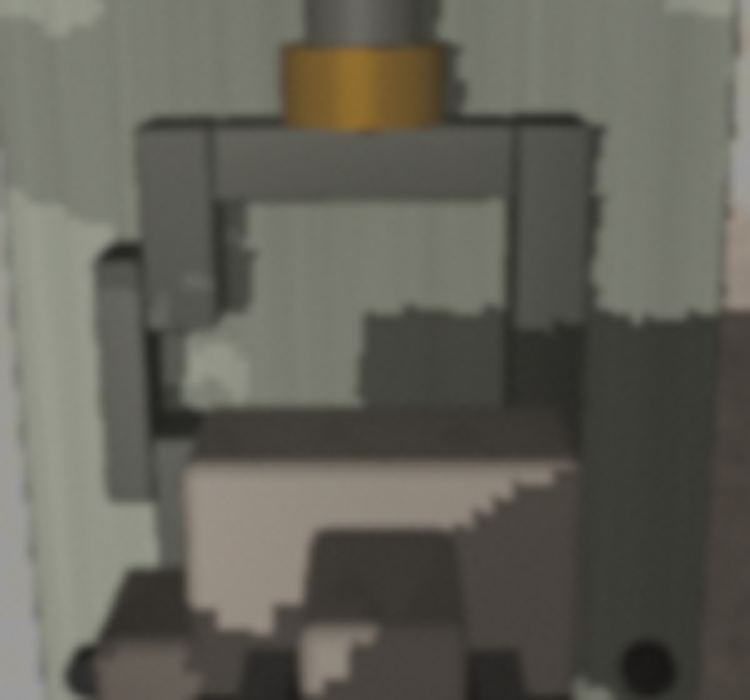

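```bash
python3 - <<'E'
from h import *
w=np.load("w5.npz"); c=(w['K'],w['d'],w['e'],w['A'])
ang=lambda v:np.degrees(np.arctan2(v[1],v[0])).round(2)
k=lambda q:np.array(q)/5+[245,110]
o=onz(c,k([[140,126],[587,124]]),.03); y=ang(o[0]-o[1]); print(o.round(4),np.linalg.norm(o[0]-o[1]),y)
a=np.radians(8.8); m=o.mean(0)[:2]+.042*np.array([-np.sin(a),np.cos(a)]);print("pocket",m)
pi=np.array([.5585,.1252,.0935]); zt=.0935-.0026+.024
b=onz(c,k([[187,462],[579,459]]),zt); print(b.round(4),np.linalg.norm(b[0]-b[1]),ang(b[0]-b[1]))
a=np.radians(ang(b[0]-b[1])); mi=b.mean(0)[:2]+.028*np.array([-np.sin(a),np.cos(a)]);print("insert",mi,"minus ee",mi-pi[:2])
E
```

```text
[[0.6022 0.077  0.03  ]
 [0.533  0.067  0.03  ]] 0.06996064139770937 8.24
pocket [0.56115532 0.11348177]
[[0.5819 0.1017 0.1149]
 [0.5402 0.0955 0.1149]] 0.042129022939921094 8.44
insert [0.55692497 0.12628878] minus ee [-0.00157503  0.00108878]
```

```bash
python3 - <<'E'
from h import *
w=np.load("w5.npz"); 
ang=lambda v:np.degrees(np.arctan2(v[1],v[0])).round(2)
k=lambda q:np.array(q)/5+[245,110]
for dz in [0,.007]:
    c=(w['K'],w['d'],w['e']+[0,0,dz],w['A'])
    o=onz(c,k([[140,126],[587,124]]),.03)
    a=np.radians(8.4);n=np.array([-np.sin(a),np.cos(a)]); m=o.mean(0)[:2]+.042*n
    b=onz(c,k([[187,462],[579,459]]),.1149)
    mi=b.mean(0)[:2]+.028*n
    d=m-mi; print(m,mi,np.linalg.norm(o[0]-o[1]),np.linalg.norm(b[0]-b[1]),"d along tool x(-n)",-d@n,"tool y",-d@np.array([n[1],-n[0]]))
E
```

```text
[0.56144523 0.11352562] [0.55694431 0.12629164] 0.06996064139770937 0.042129022939921094 d along tool x(-n) 0.013286579706509061 tool y -0.002587742814179714
[0.56141542 0.1142073 ] [0.55659724 0.12857548] 0.07202428411527219 0.04406394724737996 d along tool x(-n) 0.014917893058523375 tool y -0.0026675496502988442
```

```bash
python3 - <<'E'
from h import *
plan((.5633,.1110,.055),-81.8,n=2)
E
```

```text
p [0.5595 0.1267 0.0937] yaw -81.87 t 7.15 n 2
[[0.81, -0.08, 1.93], [0.02, 0.04, -0.04]]
[[0.81, -0.08, 1.93], [0.02, 0.04, -0.04]]
```

>>> move_arm:
  moves:
    - [[0.8,-0.1,1.5],[0,0,0]]
    - [[0.7,-0.1,1.5],[0,0,0]]
    - [[0,0,0.8],[0,0,0]]
    - [[0,0,0],[0,0,0]]

```text
time_s: 7.55
ee_pos: [0.5654, 0.1145, 0.0562]
ee_rot: [-0.002, 0.757, -0.654, 0.0]
ft_force: [-0.3, 0.4, -1.0]
grip_width: 0.172
```

```bash
python3 - <<'E'
from h import *
plan((.5633,.1110,.05),-81.8)
c=cam("wrist");np.savez("w6.npz",K=c[0],d=c[1],e=c[2],A=c[3])
im=vision.snapshot("wrist"); cv2.imwrite("pics/w6.png",im[:,:,::-1])
p,A,s=pose();print(p)
crop("pics/w6.png","pics/w6a.png",245,130,150,120,5)
E
```

```text
p [0.5654 0.1145 0.0562] yaw -81.68 t 7.55 n 1
[[0.32, 0.26, 0.62], [-0.21, 0.17, 0.12]]
[0.56583781 0.1147152  0.05683994]
```

View pics/w6a.png

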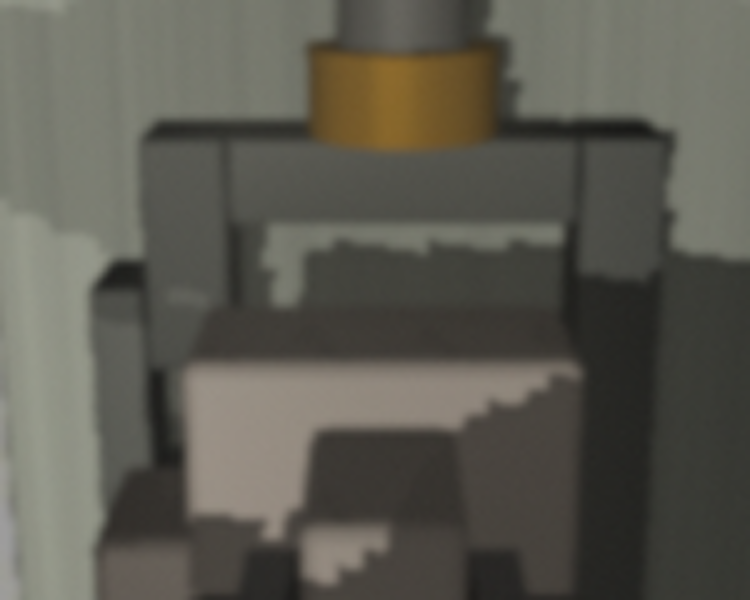

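```bash
cat > rel.py <<'E'
from h import *
def rel(f,O,B,zi,k):
    w=np.load(f)
    ang=lambda v:np.degrees(np.arctan2(v[1],v[0])).round(2)
    for dz in [0,.007]:
        c=(w['K'],w['d'],w['e']+[0,0,dz],w['A'])
        o=onz(c,k(O),.03);b=onz(c,k(B),zi)
        a=np.radians(8.4);n=np.array([-np.sin(a),np.cos(a)]); d=(o.mean(0)-b.mean(0))[:2]+.014*n
        print(np.linalg.norm(o[0]-o[1]).round(4),np.linalg.norm(b[0]-b[1]).round(4),ang(o[0]-o[1]),ang(b[0]-b[1]),"cm tool x",-100*d@n,"tool y",-100*d@np.array([n[1],-n[0]]))
E
python3 - <<'E'
from rel import *
rel("w6.npz",[[142,135],[664,135]],[[186,362],[581,362]],.0776,lambda q:np.array(q)/5+[245,130])
E
```

```text
0.0703 0.0425 8.37 8.4 cm tool x 0.23690291296277355 tool y 0.2525373578364529
0.0728 0.0444 8.37 8.4 cm tool x 0.34976638409288124 tool y 0.26180992331385
```

>>> move_arm:
  moves:
    - [[0.2,0.2,0.7],[-0.2,0.2,0]]
    - [[0.1,0.1,0.7],[0,0,0]]
    - [[0,0,0],[0,0,0]]

```text
time_s: 7.9
ee_pos: [0.5641, 0.113, 0.0431]
ee_rot: [-0.001, 0.757, -0.653, 0.001]
ft_force: [-0.1, 0.4, -1.2]
grip_width: 0.17
```

```bash
python3 - <<'E'
from h import *
plan((.5633,.1110,.04),-81.8)
c=cam("wrist");np.savez("w7.npz",K=c[0],d=c[1],e=c[2],A=c[3])
im=vision.snapshot("wrist"); cv2.imwrite("pics/w7.png",im[:,:,::-1])
p,A,s=pose();print(p)
crop("pics/w7.png","pics/w7a.png",245,130,150,120,5)
E
```

```text
p [0.5641 0.113  0.0431] yaw -81.53 t 7.9 n 1
[[0.19, 0.11, 0.31], [-0.21, 0.01, 0.27]]
[0.56450972 0.11311798 0.04359882]
```

View pics/w7a.png

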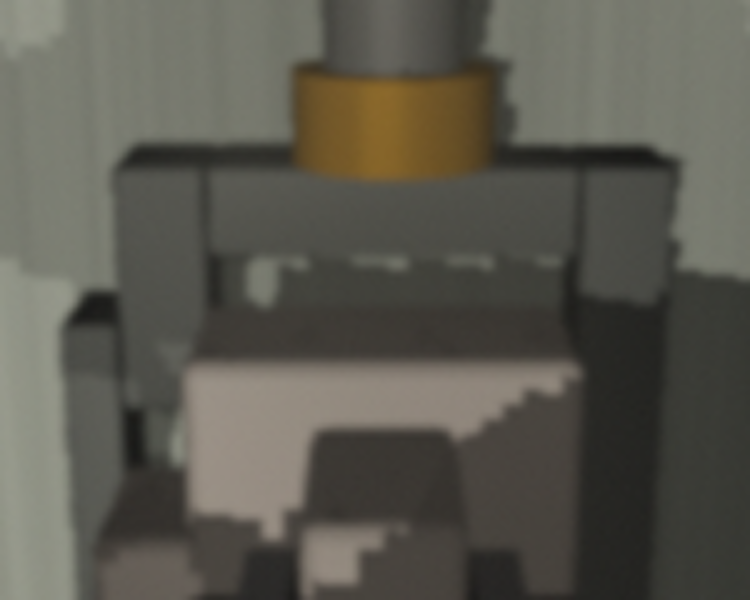

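```bash
python3 - <<'E'
from rel import *
rel("w7.npz",[[115,165],[672,165]],[[186,362],[581,362]],.0645,lambda q:np.array(q)/5+[245,130])
p,A,s=pose();print(p,s['ft_force'])
E
```

```text
0.0706 0.0425 8.53 8.56 cm tool x 0.09035186831297444 tool y 0.11474577099377103
0.0732 0.0444 8.53 8.56 cm tool x 0.1887619734021526 tool y 0.11925916738190326
[0.56450972 0.11311798 0.04359882] [-0.62297901 -0.07570847 -1.3282596 ]
```

>>> move_arm:
  moves:
    - [[0.1,0.1,0.3],[-0.1,0,0]]
    - [[0.1,0,0.2],[0,0,0]]

```text
time_s: 8.15
ee_pos: [0.5643, 0.1113, 0.039]
ee_rot: [-0.002, 0.758, -0.653, 0.001]
ft_force: [0.4, -0.8, -1.6]
grip_width: 0.173
```

```bash
python3 - <<'E'
from h import *
plan((.5633,.1112,.035),-81.6)
c=cam("wrist");np.savez("w8.npz",K=c[0],d=c[1],e=c[2],A=c[3])
im=vision.snapshot("wrist"); cv2.imwrite("pics/w8.png",im[:,:,::-1])
p,A,s=pose();print(p)
crop("pics/w8.png","pics/w8a.png",245,130,150,120,5)
E
```

```text
p [0.5643 0.1113 0.039 ] yaw -81.48 t 8.15 n 1
[[-0.0, 0.11, 0.4], [-0.25, 0.03, 0.12]]
[0.56431586 0.11118733 0.03876122]
```

View pics/w8a.png

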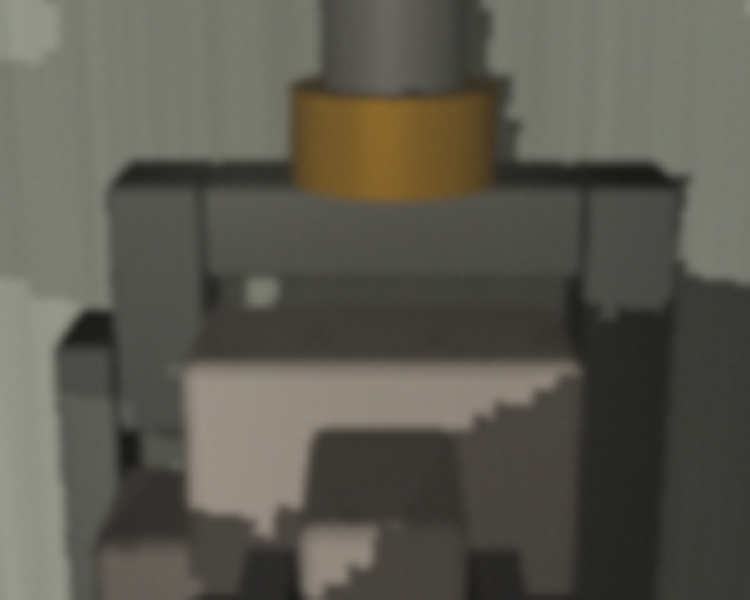

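```bash
python3 - <<'E'
from rel import *
rel("w8.npz",[[109,184],[677,184]],[[186,362],[581,362]],.0602,lambda q:np.array(q)/5+[245,130])
p,A,s=pose();print(p,s['ft_force'])
E
```

```text
0.0707 0.0425 8.58 8.62 cm tool x -0.06610298255891978 tool y 0.10430991257239296
0.0734 0.0445 8.58 8.62 cm tool x 0.02318002969780528 tool y 0.10853866178097626
[0.56431586 0.11118733 0.03876122] [ 0.09385751  0.0163852  -2.13287531]
```

>>> move_arm:
  moves:
    - [[0,0.1,0.5],[-0.2,0,0]]
    - [[0,0,0.5],[0,0,0]]

```text
time_s: 8.4
ee_pos: [0.5639, 0.1111, 0.0289]
ee_rot: [-0.001, 0.758, -0.653, 0.0]
ft_force: [0.5, -0.6, -2.0]
grip_width: 0.174
```

```bash
python3 - <<'E'
from h import *
plan((.5633,.1112,.0146),-81.5)
p,A,s=pose();print(p,s['ft_force'])
c=cam("wrist");np.savez("w9.npz",K=c[0],d=c[1],e=c[2],A=c[3])
im=vision.snapshot("wrist"); cv2.imwrite("pics/w9.png",im[:,:,::-1])
crop("pics/w9.png","pics/w9a.png",245,130,150,120,5)
E
```

```text
p [0.5639 0.1111 0.0289] yaw -81.5 t 8.4 n 1
[[-0.02, 0.07, 1.43], [-0.13, 0.05, -0.0]]
[0.56394471 0.11112688 0.02892431] [ 0.53854278 -0.55909148 -1.98373338]
```

View pics/w9a.png

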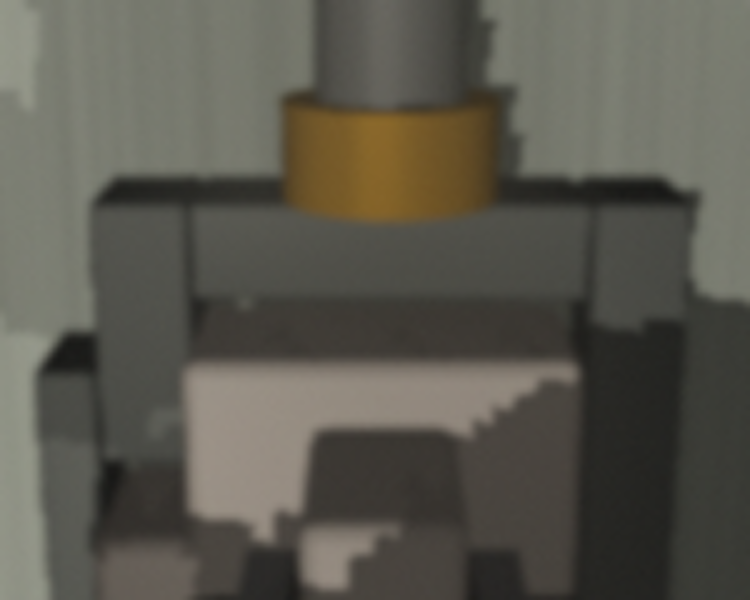

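It is entering the pocket without contact. I'll continue down.

>>> move_arm:
  moves:
    - [[0,0.1,0.6],[0,0,0]]
    - [[0,0,0.5],[0,0,0]]
    - [[0,0,0.2],[0,0,0]]

```text
time_s: 8.75
ee_pos: [0.5626, 0.1107, 0.0145]
ee_rot: [-0.0, 0.758, -0.653, 0.0]
ft_force: [-4.9, 0.4, 15.1]
grip_width: 0.174
```

```bash
python3 - <<'E'
from h import *
plan((.5633,.1112,.0146),-81.5)
p,A,s=pose();print(p,s['ft_force'])
im=vision.snapshot("wrist"); cv2.imwrite("pics/w10.png",im[:,:,::-1])
crop("pics/w10.png","pics/w10a.png",245,130,150,120,5)
E
```

```text
p [0.5626 0.1107 0.0145] yaw -81.48 t 8.75 n 1
[[-0.03, -0.08, -0.01], [-0.04, -0.0, 0.02]]
[0.56260292 0.1107431  0.01452805] [-4.91887165  0.44210246 15.10011626]
```

View pics/w10a.png

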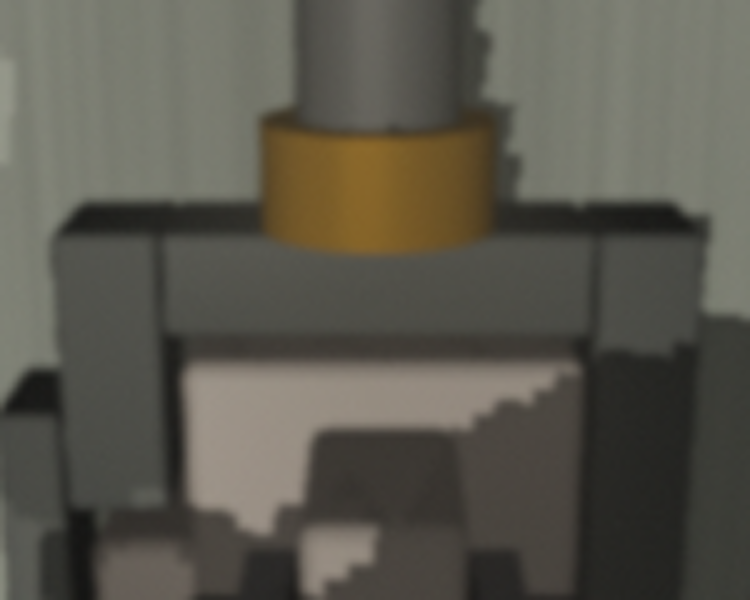

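It is at the floor: z matches the expected value and there is 15 N of downward contact. I'll ease off the side load, release, and lift away.

>>> move_arm:
  moves:
    - [[0,-0.1,-0.1],[0,0,0]]
    - [[0,0,0],[0,0,0]]

```text
time_s: 9.0
ee_pos: [0.5638, 0.1111, 0.0155]
ee_rot: [-0.0, 0.758, -0.653, 0.0]
ft_force: [-0.3, 0.5, -2.0]
grip_width: 0.171
```

>>> move_arm:
  moves:
    - [[0,0,0],[0,0,0]]
    - [[0,0,0],[0,0,0]]
    - [[0,0,0],[0,0,0]]
    - [[0,0,0],[0,0,0]]
  jaw: 0

```text
time_s: 9.4
ee_pos: [0.5648, 0.1113, 0.0161]
ee_rot: [-0.001, 0.758, -0.652, 0.001]
ft_force: [-0.5, 0.8, -0.3]
grip_width: 0.496
```

>>> move_arm:
  moves:
    - [[0,0,-1.5],[0,0,0]]
    - [[0,0,-4],[0,0,0]]
    - [[-1,0,-4.5],[0,0,0]]
    - [[-2,0,-4.5],[0,0,0]]
    - [[0,0,0],[0,0,0]]

```text
time_s: 9.9
ee_pos: [0.5595, 0.1407, 0.165]
ee_rot: [0.001, 0.757, -0.653, 0.0]
ft_force: [0.1, 0.1, 0.4]
grip_width: 0.498
```

```bash
python3 - <<'E'
from h import *
p,A,s=pose();print(p,s['ft_force'],np.degrees(np.arctan2(A[1,0],A[0,0])))
c=cam("wrist");np.savez("w11.npz",K=c[0],d=c[1],e=c[2],A=c[3])
im=vision.snapshot("wrist"); cv2.imwrite("pics/w11.png",im[:,:,::-1])
E
```

```text
[0.55949972 0.14069875 0.16501992] [0.08479703 0.06742343 0.40136391] -81.5370763926588
```

View pics/w11.png

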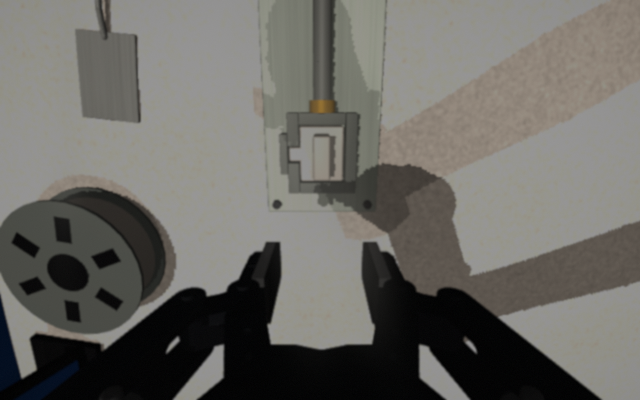

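The insert sits inside the pocket walls with its tongue in the slot and the fingers clear. Before the valve, I'll measure the residual and move over the wheel.

```bash
python3 - <<'E'
from h import *
crop("pics/w11.png","pics/w11a.png",265,90,115,115,6)
plan((.59,-.02,.2),-81.5)
E
```

```text
p [0.5573 0.1395 0.1617] yaw -81.62 t 9.95 n 4
[[4.07, -0.22, -0.95], [0.1, -0.03, -0.03]]
[[4.07, -0.22, -0.95], [0.1, -0.03, -0.03]]
[[4.07, -0.22, -0.95], [0.1, -0.03, -0.03]]
[[4.06, -0.22, -0.96], [0.1, -0.03, -0.03]]
```

View pics/w11a.png

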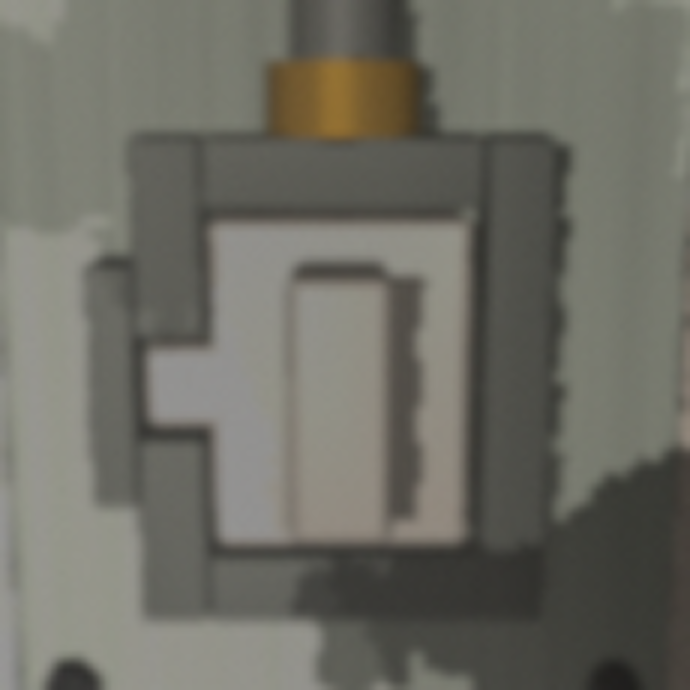

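The insert is square and evenly gapped in the pocket. On to the wheel.

>>> move_arm:
  moves:
    - [[4,-0.2,-1],[0,0,0]]
    - [[4,-0.2,-1],[0,0,0]]
    - [[4,-0.2,-1],[0,0,0]]
    - [[4,-0.2,-1],[0,0,0]]
    - [[0,0,0],[0,0,0]]

```text
time_s: 10.45
ee_pos: [0.5866, -0.0222, 0.1973]
ee_rot: [0.007, 0.758, -0.652, -0.005]
ft_force: [-0.0, 1.3, -0.8]
grip_width: 0.496
```

```bash
python3 - <<'E'
from h import *
p,A,s=pose();print(p,s['time_s'],np.degrees(np.arctan2(A[1,0],A[0,0])))
c=cam("wrist");np.savez("w12.npz",K=c[0],d=c[1],e=c[2],A=c[3])
im=vision.snapshot("wrist"); cv2.imwrite("pics/w12.png",im[:,:,::-1])
E
```

```text
[ 0.58663971 -0.02215966  0.19733913] 10.45 -81.38209896044945
```

View pics/w12.png

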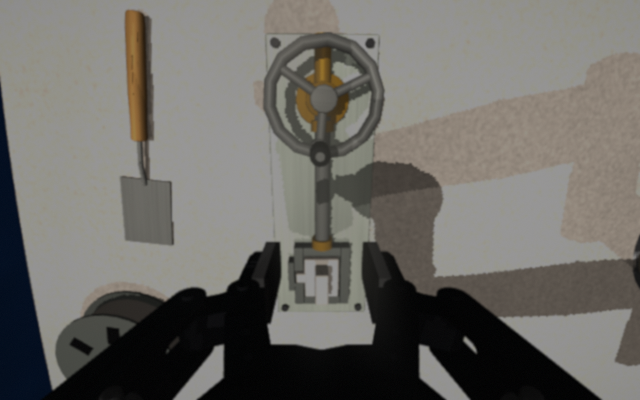

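The handle top is at (320,149) and the hub at (323,98). The handle points towards the pocket.

```bash
python3 - <<'E'
from h import *
crop("pics/w12.png","pics/w12a.png",255,20,140,150,4)
w=np.load("w12.npz")
for dz in [0,.007]:
    c=(w['K'],w['d'],w['e']+[0,0,dz],w['A'])
    print(onz(c,[[320,150]],.124),onz(c,[[323,98]],.084))
p,A,s=pose(); print(p,A[:,2])
E
```

```text
[[ 0.59157405 -0.06279966  0.124     ]] [[ 0.59460472 -0.10471798  0.084     ]]
[[ 0.59133799 -0.06181632  0.124     ]] [[ 0.59447534 -0.10489249  0.084     ]]
[ 0.58573714 -0.02062882  0.19629062] [-0.01806027 -0.00350389 -0.99983076]
```

View pics/w12a.png

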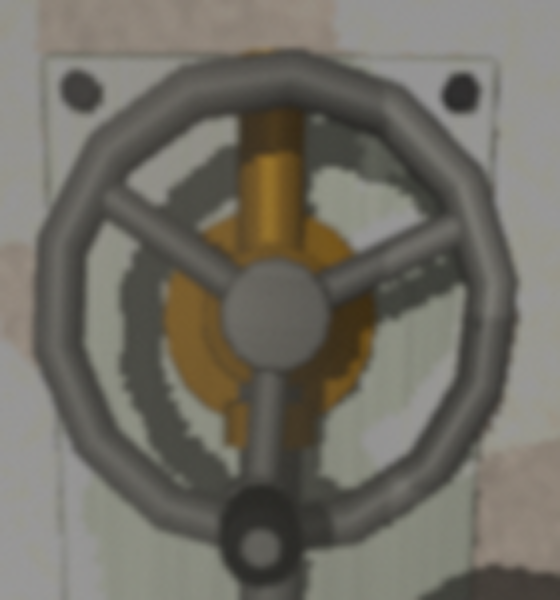

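```bash
python3 - <<'E'
from h import *
plan((.591,-.058,.105),-81.5,n=3)
E
```

```text
p [ 0.5857 -0.0206  0.1963] yaw -81.33 t 10.5 n 3
[[1.26, -0.04, 3.04], [0.35, -0.01, 0.06]]
[[1.26, -0.02, 3.04], [0.35, -0.01, 0.06]]
[[1.26, -0.01, 3.04], [0.35, -0.01, 0.06]]
```

>>> move_arm:
  moves:
    - [[1.3,0,3],[0.4,0,0]]
    - [[1.3,0,3],[0.4,0,0]]
    - [[1.2,0,2.8],[0.3,0,0]]
    - [[0,0,0],[0,0,0]]

```text
time_s: 10.9
ee_pos: [0.588, -0.0573, 0.1019]
ee_rot: [0.001, 0.759, -0.651, -0.002]
ft_force: [-0.9, -0.7, -0.2]
grip_width: 0.495
```

```bash
python3 - <<'E'
from h import *
plan((.591,-.058,.066),-81.5,n=2)
c=cam("wrist");np.savez("w13.npz",K=c[0],d=c[1],e=c[2],A=c[3])
for n in ["wrist","side"]:
    im=vision.snapshot(n); cv2.imwrite(f"pics/{n}13.png",im[:,:,::-1])
crop("pics/side13.png","pics/side13c.png",300,160,110,110,5)
E
```

```text
p [ 0.588  -0.0573  0.1019] yaw -81.3 t 10.9 n 2
[[0.06, -0.15, 1.79], [0.1, 0.04, 0.1]]
[[0.06, -0.15, 1.79], [0.1, 0.04, 0.1]]
```

View pics/side13c.png

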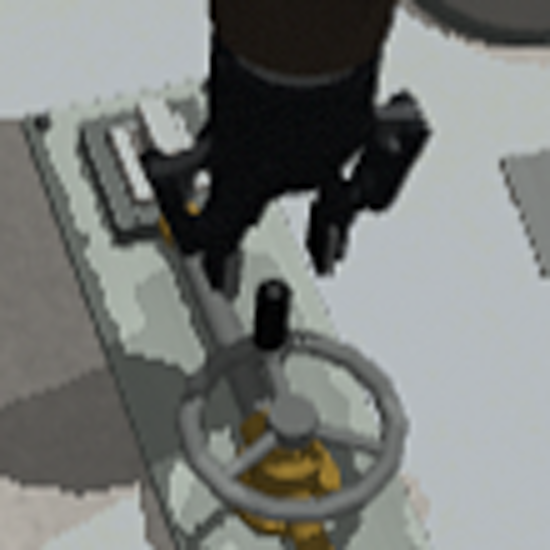

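View pics/wrist13.png

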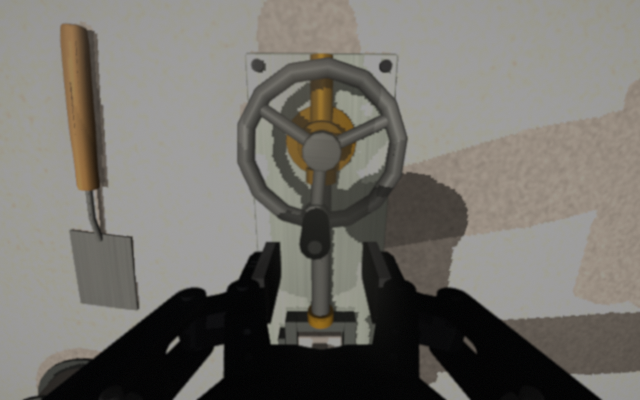

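```bash
python3 - <<'E'
from h import *
crop("pics/wrist13.png","pics/w13a.png",260,190,120,80,6)
w=np.load("w13.npz")
for dz in [0,.007]:
    c=(w['K'],w['d'],w['e']+[0,0,dz],w['A'])
    print(onz(c,[[314.5,244]],.124),onz(c,[[323,151]],.084))
E
```

```text
[[ 0.59105548 -0.05907549  0.124     ]] [[ 0.59304791 -0.10530785  0.084     ]]
[[ 0.59068179 -0.05563878  0.124     ]] [[ 0.59282494 -0.1042763   0.084     ]]
```

View pics/w13a.png

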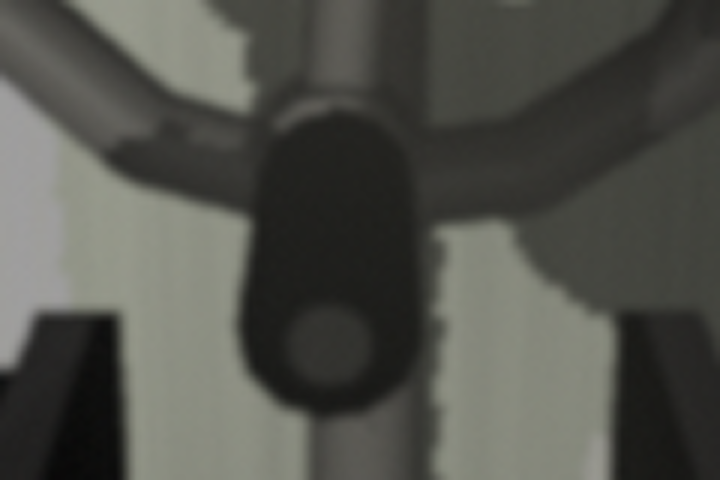

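>>> move_arm:
  moves:
    - [[0,-0.2,1.5],[0,0,0]]
    - [[0,-0.1,1.5],[0,0,0]]
    - [[0,0,0.4],[0,0,0]]

```text
time_s: 11.3
ee_pos: [0.5997, -0.0526, 0.078]
ee_rot: [-0.006, 0.761, -0.649, 0.006]
ft_force: [0.2, 0.2, 1.8]
grip_width: 0.504
```

```bash
python3 - <<'E'
from h import *
plan((.591,-.057,.066),-81.5,n=1)
for n in ["wrist","side"]:
    im=vision.snapshot(n); cv2.imwrite(f"pics/{n}14.png",im[:,:,::-1])
crop("pics/side14.png","pics/side14c.png",300,160,110,110,5)
E
```

```text
p [ 0.5997 -0.0526  0.078 ] yaw -80.89 t 11.3 n 1
[[0.3, 0.95, 1.19], [-0.98, -0.08, 0.61]]
```

View pics/side14c.png

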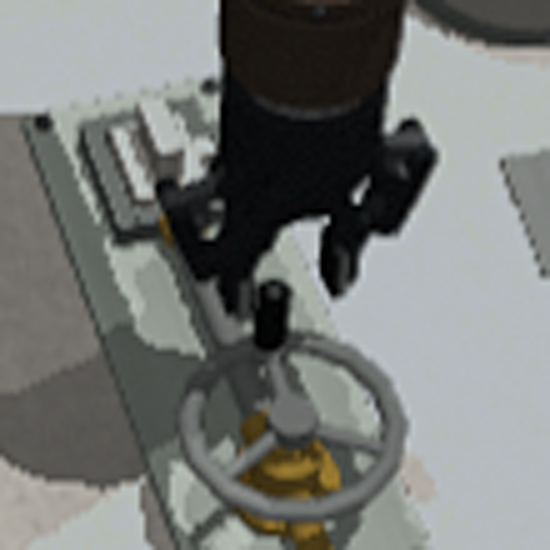

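View pics/wrist14.png

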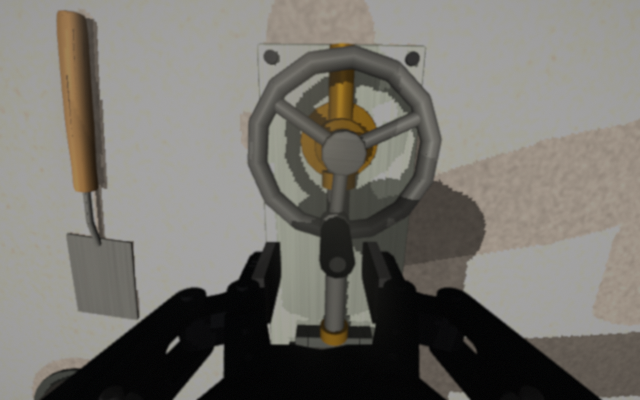

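>>> move_arm:
  moves:
    - [[0.3,0.9,0.3],[-0.9,-0.1,0.5]]
    - [[0,0,0],[0,0,0]]

```text
time_s: 11.6
ee_pos: [0.5923, -0.0566, 0.0778]
ee_rot: [-0.002, 0.758, -0.652, 0.002]
ft_force: [-0.4, 0.4, 0.5]
grip_width: 0.5
```

```bash
python3 - <<'E'
from h import *
plan((.591,-.057,.066),-81.5,n=1)
E
```

```text
p [ 0.5923 -0.0566  0.0778] yaw -81.35 t 11.6 n 1
[[0.02, 0.14, 1.18], [-0.27, 0.0, 0.15]]
```

>>> move_arm:
  moves:
    - [[0,0.1,0.6],[-0.2,0,0.1]]
    - [[0,0,0.6],[0,0,0]]
    - [[0,0,0],[0,0,0]]

```text
time_s: 11.9
ee_pos: [0.5919, -0.0569, 0.0665]
ee_rot: [-0.001, 0.758, -0.653, 0.001]
ft_force: [0.7, -0.2, -0.7]
grip_width: 0.501
```

```bash
python3 - <<'E'
from h import *
plan((.591,-.057,.066),-81.5,n=1)
for n in ["wrist","side"]:
    im=vision.snapshot(n); cv2.imwrite(f"pics/{n}15.png",im[:,:,::-1])
crop("pics/side15.png","pics/side15c.png",320,180,80,80,6)
E
```

```text
p [ 0.5919 -0.0569  0.0665] yaw -81.47 t 11.9 n 1
[[-0.0, 0.09, 0.05], [-0.22, -0.0, 0.03]]
```

View pics/side15c.png

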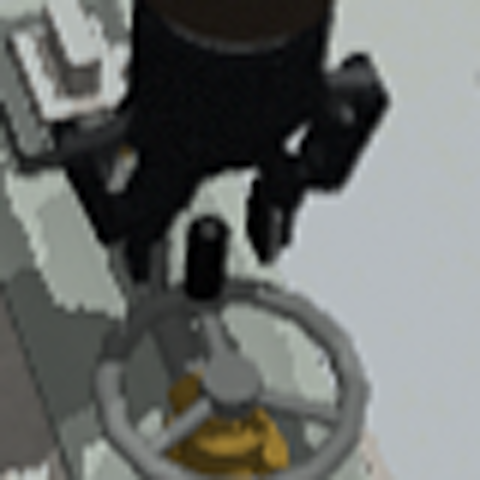

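View pics/wrist15.png

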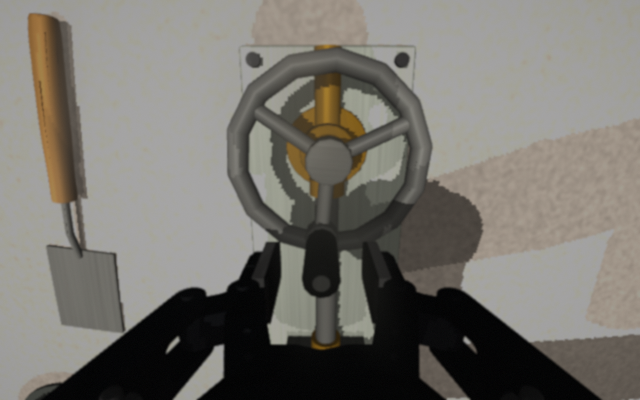

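The handle is centred between the pads. I'll close on it.

>>> move_arm:
  moves:
    - [[0,0.1,0.2],[-0.2,0,0]]
    - [[0,0,0],[0,0,0]]
    - [[0,0,0],[0,0,0]]
    - [[0,0,0],[0,0,0]]
  jaw: 1
  squeeze: 60

```text
time_s: 12.4
ee_pos: [0.5917, -0.057, 0.0651]
ee_rot: [-0.0, 0.758, -0.652, 0.001]
ft_force: [0.5, -0.2, -0.9]
grip_width: 0.192
```

```bash
python3 - <<'E'
from h import *
p,A,s=pose();print(p,s['ft_force'],s['grip_width'])
for n in ["wrist"]:
    im=vision.snapshot(n); cv2.imwrite(f"pics/{n}16.png",im[:,:,::-1])
E
```

```text
[ 0.5917155  -0.05702213  0.06508324] [ 0.47457485 -0.20187156 -0.90551499] 0.19152164763476495
```

View pics/wrist16.png

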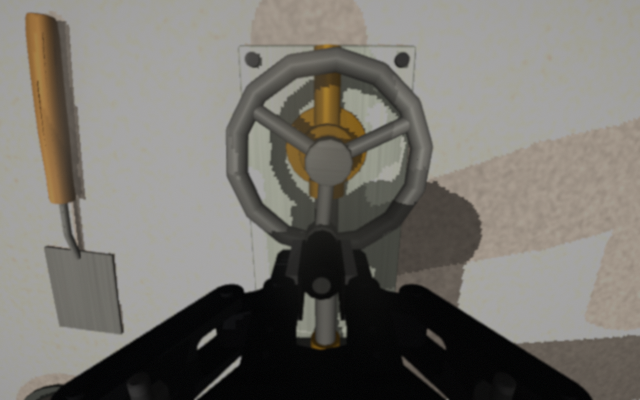

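The handle is held. Now a planner that gives chord steps round the wheel with fixed yaw and logs the wheel angle.

```bash
cat > turn.py <<'E'
from h import *
import sys
C=np.array([.5942,-.1045]); Rr=.047; Z=.066; YAW=-81.5; Y0=188.5
def val(p): # degrees of opening mod 360
    return (np.degrees(np.arctan2(p[1]-C[1],p[0]-C[0]))-Y0)%360
def go(step,n):
    p,A,s=pose(); th=np.degrees(np.arctan2(p[1]-C[1],p[0]-C[0]))
    print("p",p.round(4),"r",np.linalg.norm(p[:2]-C).round(4),"val mod360",val(p).round(1),"F",s['ft_force'].round(1),"T",s['ft_torque'].round(2),"w",round(s['grip_width'],3),"t",round(s['time_s'],2),"rv",np.degrees(R.from_matrix(A.T@target(YAW)).as_rotvec()).round(2))
    open("log.txt","a").write(f"{p[0]} {p[1]} {p[2]}\n")
    q=np.array(p); T=target(YAW)
    for i in range(n):
        a=np.radians(th+step*(i+1)); P=np.r_[C+Rr*np.array([np.cos(a),np.sin(a)]),Z]
        print((T.T@(P-q)*100).round(2).tolist()); q=P
if __name__=="__main__": go(float(sys.argv[1]),int(sys.argv[2]))
E
python3 turn.py -15 6
```

```text
p [ 0.5917 -0.057   0.0651] r 0.0475 val mod360 264.5 F [-0.6 -1.1  0.1] T [ 0.04  0.01 -0.02] w 0.189 t 12.45 rv [-0.09 -0.03  0.05]
[0.33, -1.19, -0.09]
[0.58, -1.08, 0.0]
[0.84, -0.9, 0.0]
[1.04, -0.65, 0.0]
[1.17, -0.36, 0.0]
[1.23, -0.04, 0.0]
```

>>> move_arm:
  moves:
    - [[0.2,-1.2,0],[0,0,0]]
    - [[0.5,-1.1,0],[0,0,0]]
    - [[0.8,-0.9,0],[0,0,0]]

```text
time_s: 12.75
ee_pos: [0.6241, -0.067, 0.0651]
ee_rot: [0.001, 0.758, -0.652, -0.001]
ft_force: [-0.9, 1.1, 1.2]
grip_width: 0.19
```

```bash
python3 turn.py -15 6
```

```text
p [ 0.6241 -0.067   0.0651] r 0.048 val mod360 222.9 F [-0.9  1.1  1.2] T [0.02 0.33 0.06] w 0.19 t 12.75 rv [0.15 0.02 0.09]
[1.07, -0.64, -0.09]
[1.15, -0.43, 0.0]
[1.22, -0.11, 0.0]
[1.21, 0.21, 0.0]
[1.12, 0.51, 0.0]
[0.95, 0.78, 0.0]
```

>>> move_arm:
  moves:
    - [[1.0,-0.6,0],[0,0,0]]
    - [[1.15,-0.4,0],[0,0,0]]
    - [[1.2,-0.1,0],[0,0,0]]
    - [[1.2,0.2,0],[0,0,0]]
    - [[1.1,0.5,0],[0,0,0]]

```text
time_s: 13.25
ee_pos: [0.6363, -0.1263, 0.065]
ee_rot: [0.002, 0.758, -0.652, -0.004]
ft_force: [-6.6, 6.0, 6.7]
grip_width: 0.188
```

```bash
python3 turn.py -15 6; python3 - <<'E'
from h import *
im=vision.snapshot("side"); cv2.imwrite("pics/s20.png",im[:,:,::-1]); crop("pics/s20.png","pics/s20c.png",310,150,110,130,4)
E
```

```text
p [ 0.6363 -0.1263  0.065 ] r 0.0474 val mod360 144.1 F [-6.6  6.   6.7] T [ 1.66  1.97 -0.06] w 0.188 t 13.25 rv [0.49 0.15 0.06]
[0.87, 0.88, -0.1]
[0.64, 1.05, 0.0]
[0.35, 1.18, 0.0]
[0.03, 1.23, 0.0]
[-0.28, 1.19, 0.0]
[-0.58, 1.08, 0.0]
```

View pics/s20c.png

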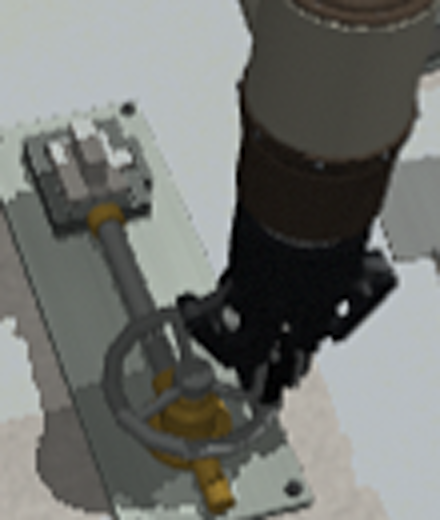

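The wheel follows the gripper. I'll continue clockwise.

>>> move_arm:
  moves:
    - [[0.85,0.85,-0.1],[0.4,0.1,0]]
    - [[0.65,1.05,0],[0,0,0]]
    - [[0.35,1.15,0],[0,0,0]]
    - [[0,1.2,0],[0,0,0]]
    - [[-0.3,1.2,0],[0,0,0]]

```text
time_s: 13.8
ee_pos: [0.5826, -0.1491, 0.0651]
ee_rot: [-0.006, 0.756, -0.655, -0.002]
ft_force: [4.5, 8.1, -2.4]
grip_width: 0.19
```

```bash
python3 turn.py -15 6
```

```text
p [ 0.5826 -0.1491  0.0651] r 0.0461 val mod360 66.9 F [ 4.5  8.1 -2.4] T [ 2.27 -1.08  0.  ] w 0.19 t 13.8 rv [-0.38  0.57 -0.29]
[-0.54, 1.09, -0.09]
[-0.88, 0.86, 0.0]
[-1.07, 0.6, 0.0]
[-1.19, 0.31, 0.0]
[-1.23, -0.01, 0.0]
[-1.18, -0.33, 0.0]
```

>>> move_arm:
  moves:
    - [[-0.55,1.1,0],[-0.3,0.5,-0.3]]
    - [[-0.85,0.85,0],[0,0,0]]
    - [[-1.0,0.6,0],[0,0,0]]
    - [[-0.8,0.2,0],[0,0,0]]

```text
time_s: 14.2
ee_pos: [0.5522, -0.1225, 0.0651]
ee_rot: [-0.004, 0.757, -0.653, 0.004]
ft_force: [1.9, -1.3, -1.8]
grip_width: 0.191
```

```bash
python3 turn.py -5 4
```

```text
p [ 0.5522 -0.1225  0.0651] r 0.0457 val mod360 14.7 F [ 1.9 -1.3 -1.8] T [-0.41 -0.06  0.01] w 0.191 t 14.2 rv [-0.71 -0.05 -0.09]
[-0.37, 0.21, -0.09]
[-0.41, 0.05, 0.0]
[-0.41, 0.02, 0.0]
[-0.41, -0.02, 0.0]
```

>>> move_arm:
  moves:
    - [[-0.4,0.1,0],[-0.5,0,0]]
    - [[-0.4,0,0],[0,0,0]]
    - [[-0.4,0,0],[0,0,0]]

```text
time_s: 14.5
ee_pos: [0.5485, -0.1107, 0.0651]
ee_rot: [-0.0, 0.757, -0.653, 0.001]
ft_force: [0.9, -2.1, -2.8]
grip_width: 0.186
```

```bash
python3 turn.py -5 2
```

```text
p [ 0.5485 -0.1107  0.0651] r 0.0461 val mod360 359.2 F [ 0.9 -2.1 -2.8] T [-0.87 -0.27 -0.03] w 0.186 t 14.5 rv [-0.09 -0.11 -0.07]
[-0.41, 0.07, -0.09]
[-0.41, -0.06, 0.0]
```

>>> move_arm:
  moves:
    - [[-0.3,0,0],[0,0,0]]
    - [[-0.3,0,0],[0,0,0]]

```text
time_s: 14.7
ee_pos: [0.5485, -0.1105, 0.0651]
ee_rot: [0.003, 0.758, -0.652, 0.004]
ft_force: [3.4, -17.0, -7.3]
grip_width: 0.189
```

```bash
python3 turn.py -5 2
```

```text
p [ 0.5485 -0.1105  0.0651] r 0.0461 val mod360 359.0 F [  3.4 -17.   -7.3] T [-4.94 -1.15  0.04] w 0.189 t 14.7 rv [-0.02 -0.63  0.05]
[-0.41, 0.06, -0.09]
[-0.41, -0.06, 0.0]
```

The wheel is at its hard stop: the position is unchanged and 17 N builds up. I'll hold briefly, then fit the circle to refine the centre and zero.

>>> move_arm:
  moves:
    - [[-0.2,0,0],[0,0,0]]
    - [[-0.2,0,0],[0,0.4,0]]

```text
time_s: 14.9
ee_pos: [0.5486, -0.1113, 0.0651]
ee_rot: [0.008, 0.757, -0.653, 0.009]
ft_force: [2.9, -9.9, -3.4]
grip_width: 0.193
```

```bash
python3 turn.py 15 10; python3 - <<'E'
import numpy as np
a=np.loadtxt("log.txt"); x,y=a[:,0],a[:,1]
s=np.linalg.lstsq(np.c_[2*x,2*y,np.ones(len(x))],x*x+y*y,rcond=None)[0]
c=s[:2];print(c,np.sqrt(s[2]+c@c)); r=np.hypot(x-c[0],y-c[1]);print(r.round(4))
print(np.degrees(np.arctan2(y-c[1],x-c[0]))[-3:])
E
```

```text
p [ 0.5486 -0.1113  0.0651] r 0.0461 val mod360 360.0 F [ 2.9 -9.9 -3.4] T [-2.6  -0.63  0.01] w 0.193 t 14.9 rv [ 0.02 -1.35 -0.02]
[1.22, -0.07, -0.09]
[1.13, -0.47, 0.0]
[0.97, -0.75, 0.0]
[0.75, -0.97, 0.0]
[0.47, -1.13, 0.0]
[0.16, -1.22, 0.0]
[-0.16, -1.22, 0.0]
[-0.47, -1.13, 0.0]
[-0.75, -0.97, 0.0]
[-0.97, -0.75, 0.0]
[ 0.59502112 -0.10383388] 0.046949909810641864
[0.0469 0.0469 0.047  0.047  0.0467 0.047  0.047  0.047 ]
[-171.61736765 -171.80307519 -170.86454183]
```

```bash
sed -i 's/C=np.array(.*; Rr=.047; Z=.066; YAW=-81.5; Y0=188.5/C=np.array([.5950,-.1038]); Rr=.047; Z=.0655; YAW=-81.5; Y0=188.3/' turn.py; python3 turn.py 15 6
```

```text
p [ 0.5486 -0.1113  0.0651] r 0.047 val mod360 0.9 F [ 2.9 -9.9 -3.4] T [-2.6  -0.63  0.01] w 0.193 t 14.9 rv [ 0.02 -1.35 -0.02]
[1.21, -0.18, -0.04]
[1.13, -0.48, 0.0]
[0.96, -0.76, 0.0]
[0.74, -0.98, 0.0]
[0.46, -1.14, 0.0]
[0.15, -1.22, 0.0]
```

>>> move_arm:
  moves:
    - [[1.2,-0.2,0],[0,-0.7,0]]
    - [[1.1,-0.5,0],[0,-0.6,0]]
    - [[0.95,-0.75,0],[0,0,0]]
    - [[0.75,-1.0,0],[0,0,0]]
    - [[0.45,-1.15,0],[0,0,0]]
    - [[0.15,-1.2,0],[0,0,0]]

```text
time_s: 15.5
ee_pos: [0.5996, -0.1507, 0.065]
ee_rot: [0.003, 0.757, -0.654, -0.005]
ft_force: [-2.8, 2.3, 2.2]
grip_width: 0.191
```

```bash
python3 turn.py 15 8
```

```text
p [ 0.5996 -0.1507  0.065 ] r 0.0471 val mod360 87.2 F [-2.8  2.3  2.2] T [ 0.94  0.47 -0.04] w 0.191 t 15.5 rv [ 0.63  0.16 -0.16]
[-0.11, -1.22, -0.05]
[-0.41, -1.16, 0.0]
[-0.7, -1.01, 0.0]
[-0.93, -0.8, 0.0]
[-1.11, -0.53, 0.0]
[-1.21, -0.22, 0.0]
[-1.22, 0.1, 0.0]
[-1.16, 0.41, 0.0]
```

>>> move_arm:
  moves:
    - [[-0.1,-1.2,0],[0.3,0.1,-0.1]]
    - [[-0.4,-1.15,0],[0.3,0,0]]
    - [[-0.7,-1.0,0],[0,0,0]]
    - [[-0.95,-0.8,0],[0,0,0]]
    - [[-1.1,-0.55,0],[0,0,0]]
    - [[-1.2,-0.2,0],[0,0,0]]
    - [[-1.2,0.1,0],[0,0,0]]
    - [[-1.15,0.4,0],[0,0,0]]

```text
time_s: 16.3
ee_pos: [0.6316, -0.0747, 0.065]
ee_rot: [0.006, 0.757, -0.653, -0.003]
ft_force: [-5.6, -7.0, 2.2]
grip_width: 0.188
```

```bash
python3 turn.py 15 9
```

```text
p [ 0.6316 -0.0747  0.065 ] r 0.0468 val mod360 210.2 F [-5.6 -7.   2.2] T [-2.18  1.39  0.05] w 0.188 t 16.3 rv [ 0.81 -0.18 -0.08]
[-0.98, 0.73, -0.05]
[-0.75, 0.97, 0.0]
[-0.47, 1.13, 0.0]
[-0.16, 1.22, 0.0]
[0.16, 1.22, 0.0]
[0.47, 1.13, 0.0]
[0.75, 0.97, 0.0]
[0.97, 0.75, 0.0]
[1.13, 0.47, 0.0]
```

>>> move_arm:
  moves:
    - [[-0.95,0.75,0],[0.4,-0.1,0]]
    - [[-0.75,1.0,0],[0.4,-0.1,0]]
    - [[-0.45,1.15,0],[0,0,0]]
    - [[-0.15,1.2,0],[0,0,0]]
    - [[0.15,1.2,0],[0,0,0]]
    - [[0.45,1.15,0],[0,0,0]]
    - [[0.75,0.95,0],[0,0,0]]
    - [[0.95,0.75,0],[0,0,0]]

```text
time_s: 17.1
ee_pos: [0.5547, -0.0807, 0.0651]
ee_rot: [-0.005, 0.76, -0.65, 0.006]
ft_force: [-0.3, 2.9, -0.1]
grip_width: 0.192
```

```bash
python3 turn.py 15 9
```

```text
p [ 0.5547 -0.0807  0.0651] r 0.0465 val mod360 321.8 F [-0.3  2.9 -0.1] T [ 0.86  0.35 -0.01] w 0.192 t 17.1 rv [-0.94 -0.13  0.45]
[1.02, 0.67, -0.04]
[1.18, 0.34, 0.0]
[1.23, 0.02, 0.0]
[1.19, -0.3, 0.0]
[1.07, -0.6, 0.0]
[0.88, -0.85, 0.0]
[0.63, -1.05, 0.0]
[0.34, -1.18, 0.0]
[0.02, -1.23, 0.0]
```

First turn: 322° so far.

>>> move_arm:
  moves:
    - [[1.0,0.65,0],[-0.5,0,0.4]]
    - [[1.15,0.35,0],[-0.4,0,0]]
    - [[1.2,0,0],[0,0,0]]
    - [[1.2,-0.3,0],[0,0,0]]
    - [[1.05,-0.6,0],[0,0,0]]
    - [[0.9,-0.85,0],[0,0,0]]
    - [[0.65,-1.05,0],[0,0,0]]
    - [[0.35,-1.2,0],[0,0,0]]

```text
time_s: 17.9
ee_pos: [0.5988, -0.1511, 0.065]
ee_rot: [-0.004, 0.756, -0.654, -0.001]
ft_force: [-4.3, 16.4, 7.6]
grip_width: 0.187
```

```bash
python3 turn.py 15 9
```

```text
p [ 0.5988 -0.1511  0.065 ] r 0.0474 val mod360 86.2 F [-4.3 16.4  7.6] T [4.93 1.45 0.04] w 0.187 t 17.9 rv [-0.27  0.43 -0.19]
[-0.12, -1.23, -0.05]
[-0.39, -1.16, 0.0]
[-0.68, -1.02, 0.0]
[-0.92, -0.81, 0.0]
[-1.1, -0.55, 0.0]
[-1.2, -0.24, 0.0]
[-1.22, 0.08, 0.0]
[-1.16, 0.39, 0.0]
[-1.02, 0.68, 0.0]
```

Now at 446°. I'll continue.

>>> move_arm:
  moves:
    - [[-0.15,-1.2,0],[-0.2,0.4,-0.1]]
    - [[-0.4,-1.15,0],[0,0,0]]
    - [[-0.7,-1.0,0],[0,0,0]]
    - [[-0.9,-0.8,0],[0,0,0]]
    - [[-1.1,-0.55,0],[0,0,0]]
    - [[-1.2,-0.25,0],[0,0,0]]
    - [[-1.2,0.1,0],[0,0,0]]
    - [[-1.15,0.4,0],[0,0,0]]

```text
time_s: 18.7
ee_pos: [0.6358, -0.0808, 0.0651]
ee_rot: [0.003, 0.756, -0.655, 0.0]
ft_force: [0.5, -4.3, 0.3]
grip_width: 0.191
```

```bash
python3 turn.py 15 9
```

```text
p [ 0.6358 -0.0808  0.0651] r 0.0468 val mod360 201.1 F [ 0.5 -4.3  0.3] T [-1.14 -0.14  0.02] w 0.191 t 18.7 rv [ 0.27 -0.26 -0.32]
[-1.09, 0.56, -0.04]
[-0.89, 0.84, 0.0]
[-0.64, 1.05, 0.0]
[-0.35, 1.18, 0.0]
[-0.03, 1.23, 0.0]
[0.28, 1.19, 0.0]
[0.58, 1.08, 0.0]
[0.84, 0.89, 0.0]
[1.05, 0.64, 0.0]
```

>>> move_arm:
  moves:
    - [[-1.1,0.55,0],[0.2,-0.2,-0.3]]
    - [[-0.9,0.85,0],[0,0,0]]
    - [[-0.65,1.05,0],[0,0,0]]
    - [[-0.35,1.2,0],[0,0,0]]
    - [[0,1.2,0],[0,0,0]]
    - [[0.3,1.2,0],[0,0,0]]
    - [[0.6,1.1,0],[0,0,0]]

```text
time_s: 19.4
ee_pos: [0.5626, -0.0703, 0.0651]
ee_rot: [-0.002, 0.76, -0.65, 0.008]
ft_force: [9.4, -2.2, -6.3]
grip_width: 0.192
```

```bash
python3 turn.py 10 6
```

```text
p [ 0.5626 -0.0703  0.0651] r 0.0466 val mod360 305.7 F [ 9.4 -2.2 -6.3] T [-0.76 -2.03 -0.03] w 0.192 t 19.4 rv [-0.79 -0.54  0.47]
[0.5, 0.65, -0.04]
[0.63, 0.52, 0.0]
[0.71, 0.4, 0.0]
[0.77, 0.27, 0.0]
[0.81, 0.14, 0.0]
[0.82, -0.01, 0.0]
```

Now at 665.7°, with 54.3° left. I'll do it slowly.

>>> move_arm:
  moves:
    - [[0.5,0.6,0],[-0.4,-0.3,0.4]]
    - [[0.6,0.5,0],[-0.4,-0.2,0]]
    - [[0.7,0.4,0],[0,0,0]]
    - [[0.75,0.3,0],[0,0,0]]

```text
time_s: 19.8
ee_pos: [0.5495, -0.093, 0.0651]
ee_rot: [-0.005, 0.759, -0.651, 0.001]
ft_force: [2.2, 3.9, -0.2]
grip_width: 0.189
```

```bash
python3 turn.py 5 4
```

```text
p [ 0.5495 -0.093   0.0651] r 0.0468 val mod360 338.4 F [ 2.2  3.9 -0.2] T [ 0.97 -0.18  0.02] w 0.189 t 19.8 rv [-0.54  0.26  0.26]
[0.38, 0.15, -0.04]
[0.4, 0.1, 0.0]
[0.4, 0.07, 0.0]
[0.41, 0.03, 0.0]
```

>>> move_arm:
  moves:
    - [[0.4,0.15,0],[-0.3,0.2,0.2]]
    - [[0.4,0.1,0],[-0.2,0,0]]
    - [[0.4,0.05,0],[0,0,0]]
    - [[0.4,0,0],[0,0,0]]

```text
time_s: 20.2
ee_pos: [0.5483, -0.1095, 0.065]
ee_rot: [-0.001, 0.758, -0.652, -0.001]
ft_force: [0.5, 3.9, 0.6]
grip_width: 0.191
```

```bash
python3 turn.py 5 4
```

```text
p [ 0.5483 -0.1095  0.065 ] r 0.047 val mod360 358.7 F [0.5 3.9 0.6] T [ 1.07 -0.06 -0.  ] w 0.191 t 20.2 rv [-0.02  0.13  0.05]
[0.41, -0.01, -0.05]
[0.41, -0.04, 0.0]
[0.4, -0.08, 0.0]
[0.39, -0.11, 0.0]
```

Two turns counted: 87, 210, 322, 446, 561, 666 and 719°. I'll let it settle, then check drift and the pictures.

>>> move_arm:
  moves:
    - [[0.1,0,0],[0,0,0]]
    - [[0,0,0],[0,0,0]]
    - [[0,0,0],[0,0,0]]
    - [[0,0,0],[0,0,0]]
    - [[0,0,0],[0,0,0]]

```text
time_s: 20.7
ee_pos: [0.5485, -0.1111, 0.0651]
ee_rot: [-0.001, 0.758, -0.653, -0.001]
ft_force: [1.1, 3.4, 0.3]
grip_width: 0.19
```

```bash
python3 turn.py 5 1; python3 - <<'E'
from h import *
for n in ["side","wrist","scene"]:
    im=vision.snapshot(n); cv2.imwrite(f"pics/{n}30.png",im[:,:,::-1])
crop("pics/side30.png","pics/side30c.png",290,150,120,140,4)
s=arm.read_state();print(s['qvel'].round(3),s['grip_width'])
E
python3 turn.py 5 1
```

```text
p [ 0.5485 -0.1111  0.0651] r 0.047 val mod360 0.7 F [1.1 3.4 0.3] T [ 0.85 -0.23  0.02] w 0.19 t 20.7 rv [-0.02  0.13 -0.  ]
[0.41, -0.02, -0.04]
[-0.002 -0.001  0.     0.     0.001  0.001] 0.18607038942665213
p [ 0.5485 -0.1111  0.0651] r 0.047 val mod360 0.7 F [0.8 3.4 0.5] T [ 0.81 -0.24 -0.01] w 0.186 t 20.85 rv [-0.02  0.13 -0.  ]
[0.41, -0.02, -0.04]
```

View pics/side30c.png

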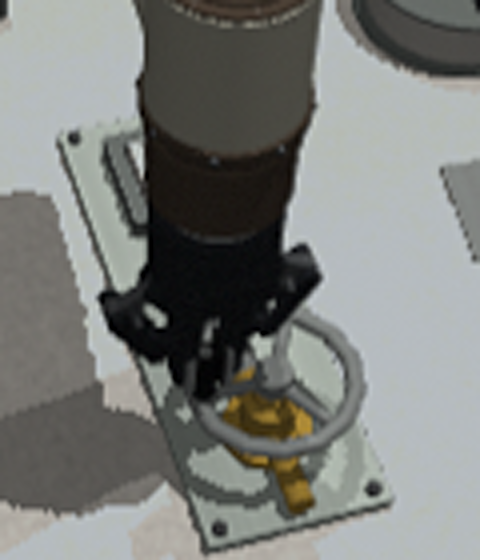

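View pics/wrist30.png

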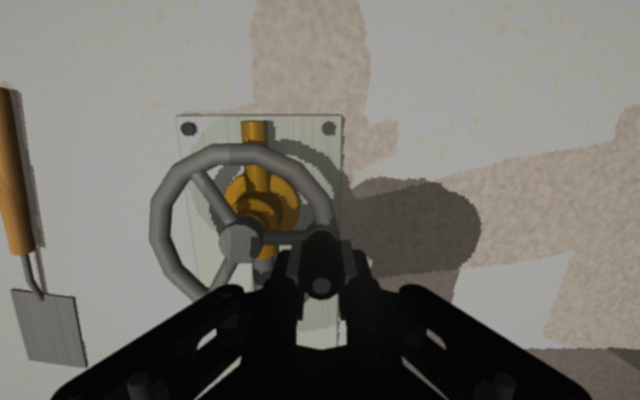

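View pics/side30.png

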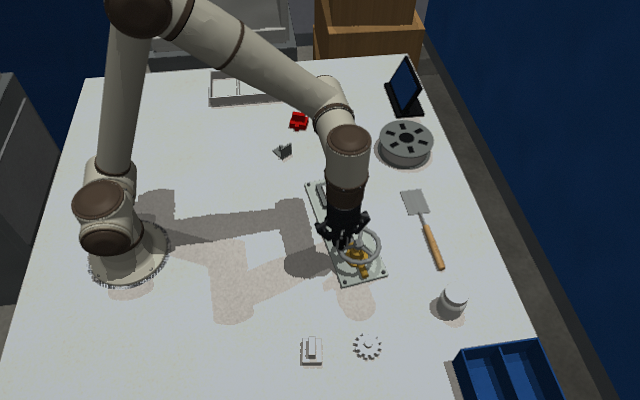

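The wheel is at the zero direction (spoke towards tool +y) and holding still. The handle is between the pads, and the blank, gear and bracket are where they started. I'll hand the job in.

```bash
python3 - <<'E'
from rig import arm
print(arm.close_job()); s=arm.read_state(); print(s['time_s'],s['ee_pos'],s['grip_width'])
E
```

```text
the job is handed in; nothing more can be done
None
the job is handed in; nothing more can be done
```

I placed and released the insert in its pocket, closed the valve against its stop, opened it two full turns and handed the job in still gripping the handle. The hand-in gave no verdict.

**Insert:** The wrist picture after letting go showed it square in the pocket, with its tongue in the slot and even gaps. The gripper height at floor contact matched the expected seated height. I did not measure its final pose separately. In the last side view the arm hides most of the pocket.

**Valve:** At the stop the wheel would not move further under a 17 N push. I then counted the opening at 87, 210, 322, 446, 561, 666 and 719°. The final reading was about 720.7° (12.58 rad). It did not change over the last 0.15 s, and the arm was at rest.

**Grip:** I held the handle at 60 N, with the opening steady at about 0.19. The force on the tool was about 3.4 N, consistent with the wheel's spring.

**Bystanders:** In the last side view the blank, gear and bracket are where they started.

**What disagreed:**
- **Fingertip height:** the first grasp on the insert closed on nothing, because the fingertips were really about 30 mm above the reported tool point. I corrected the height for every later grasp.
- **Camera height:** the wrist camera read about 7 mm low in height, which I also corrected for.

The job was handed in at about 21 s of the 72 s allowed.

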